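# Two catalogue pictures of the watercolour tins

### The arm

A 6-joint arm with a two-finger parallel gripper is mounted at the origin on the work surface. World frame = base frame: x ahead of the robot, y to its left, z up, the work surface at z = 0. Lengths are in mm, angles in rad, forces in N, time in s.
With the tool pointing down it reaches from about 275 to 1000 mm from the base axis. Payload 8.4 kg.
Tool frame: the origin (TCP) lies at the very end of the fingers, on their centre line; the grasp point (between the pads) lies 19 mm behind it; z points along the fingers, y is the line along which they close (so a half turn about z gives the same grasp; the last joint's range is limited). The gripper opens to 85 mm and grips with 20 to 120 N. Pads are 22 mm wide; open, the fingers measure 114 mm over their backs; the gripper's body (76 mm by 85 mm) begins 54 mm behind the grasp point. The pads swing forward as they close: fully open they stand 13 mm farther back than shut.
Start: joints at [-1.191, 0.353, 1.633, -0, 1.155, -0.002], TCP at [232.868, -580, 231.281] pointing down, gripper open.
Joint ranges: [-2.63, 2.63], [-0.92, 2.1], [0.06, 2.66], [-1.3, 4.44], [0, 2.69], [-3.02, 3.02]. Speed limits (rad/s): [2.22, 2.22, 2.79, 3.14, 3.14, 3.14].

### API

Orientations are given as [roll, pitch, yaw] about the fixed x, y, z axes, in that order (R = Rz(yaw) Ry(pitch) Rx(roll)).
In Python, from rig import r, vision gives the robot as it stands. The module is installed in compiled form; this text tells all that it offers.
- The arm moves only by the tool play_rows, never from a script. Its argument "steps" is a list of rows, each an object with "delta_pos": the shift along the tool's x, y, z in cm, a list of three; "yaw": the turn about the tool's z in rad; "jaw": the opening in per cent of the stroke, from 0 (shut) to 100 (fully open). A call has exactly 8 rows; each row is the pose to reach, as a shift and turn from the pose commanded when the call began, along the tool's axes at that moment; what a row does not reach only later rows make up. A row lasts 1/10 s, in which the tool goes at most 50 mm and 8.59 degrees, less where a joint would pass 70% of its speed; a pose out of reach is approached as far as the arm can. A call with a gripper value outside its range is refused whole. The fingers move at their own pace and stop on an object; "grip_force" is the grip in N (left out, the last holds). Time passes only in rows, so rows that repeat a pose let the fingers close, or fill a call up. It gives the time, the measured TCP pose, the force, the opening and the grip force at its end, in the units of the state.
- r.sense(): the state, without advancing time (a new reading comes with each control period).
- vision.grab_frame(name): name is "scene" or "top"; returns (picture, depth): 420x560x3 uint8, red, green, blue; 420x560 float32, mm along the optical axis (not along the pixel's ray), 0 where there is no reading.
- vision.calibration(name): a dict with "mtx" (3x3 intrinsics, pixels), "extrinsics" (4x4, takes a point from camera to world coordinates). Camera axes: x right, y down, z forward; pixel columns grow to the right and rows downward; lengths in mm; the calibration is good to about 2 mm. A picture is of the moment at which its call begins. calibration takes no time and is no camera call.
- r.sign_off(): hands the job in; it is judged then, once.
Trained networks look in the newest picture that a camera, given by its name, has taken for a name from the list of things; names that differ only in an ending like _2 or _b are one class to them, and where a whole thing is asked for, a point or a joint stands for the part that bears it (a point fixed in the world has none). Each returns a list of dicts, best first, with "conf" (0 to 1); they miss things now and then, are a little off and sometimes report something else, mostly with a low value. They report only what shows in the picture. A call takes as long as a camera call. They do not tell look-alikes from the thing itself.
- vision.cut_out(camera, thing): "region" (420x560 bool, what is visible of it) and "uv" ([column, row] in pixels, amid what is visible of it).
- vision.landmark_of(camera, thing): "uv" ([column, row] in pixels: a listed point, or the origin of a listed thing).
The state is a dict: "clock": time; "qpos": joint angles; "qvel": joint speeds; "joint_efforts": joint torques, N m; "eef_pos": TCP position; "tcp_rot": TCP orientation; "contact_force": force on the tool from outside, world axes, zero at the start; "wrist_torque": the same for the moment, N m; "opening": opening from 0.0 (shut) to 1.0 (fully open); "grasp_force": force on a finger pad.
Only numpy, scipy, OpenCV 4.12 (cv2) and the standard library are available. Lean on these libraries where they do the work, as an engineer would, in place of code of your own. Each camera call takes 0.05 s, during which the arm holds its last target. There are 200 camera calls.

### The job

Take the two catalogue pictures of the watercolour tins: stand every tin that is lying about upright on one of its short thin ends on the grey photo mat, a broad face (lid or underside) square to the camera, turn the lamp until its scale reads 30 degrees against the index line, and press the shutter button fully. Then turn the lamp to 90 degrees, press the shutter again for the second picture, and park the lamp back at zero; all the tins must be standing free on the mat like that for both pictures and still at the end. Do not knock the eraser or the ink jar out of the way.

Things in the scene. Friction and masses are not known exactly. Their poses are not given: they have to be found in the camera images.
- tin1: flat closed bare-steel watercolour tin, 96 x 52 x 26 mm, 120 g; origin at its centre; x along the 96 mm length, y along the 52 mm width, z through the 26 mm thickness, out of the lid (pale panel). Starts lying flat, lid up, on the bare counter. Two or three of the four named tins are present; None if absent. Upright means the x axis is vertical (either end down)
- tin2: flat closed bare-steel watercolour tin, 96 x 52 x 26 mm, 120 g; origin at its centre; x along the 96 mm length, y along the 52 mm width, z through the 26 mm thickness, out of the lid (pale panel). Starts lying flat, lid up, on the bare counter. Two or three of the four named tins are present; None if absent. Upright means the x axis is vertical (either end down)
- tin3: flat closed bare-steel watercolour tin, 96 x 52 x 26 mm, 120 g; origin at its centre; x along the 96 mm length, y along the 52 mm width, z through the 26 mm thickness, out of the lid (pale panel). Starts lying flat, lid up, on the bare counter. Two or three of the four named tins are present; None if absent. Upright means the x axis is vertical (either end down)
- tin4: flat closed bare-steel watercolour tin, 96 x 52 x 26 mm, 120 g; origin at its centre; x along the 96 mm length, y along the 52 mm width, z through the 26 mm thickness, out of the lid (pale panel). Starts lying flat, lid up, on the bare counter. Two or three of the four named tins are present; None if absent. Upright means the x axis is vertical (either end down)
- photo_mat: thin grey mat fixed to the counter, 100 mm (x) by 280 mm (y), 2 mm thick; origin at the centre of its underside; z up; its +x axis points to the camera (black, 165 mm high, 125 mm wide, on a fixed stand whose lens is 242 mm from the mat's centre), so a standing tin's z axis lies along the mat's x axis (either way). Three tins fit side by side in a row along its y, 90 mm apart
- pan_disc (a joint): scale reading of the lamp's pan head, rad (0.5236 = 30 degrees, 1.5708 = 90), range -0.3 to 2.2; grows as disc and lamp turn anticlockwise seen from above; stiff (0.08 N m), stays where left. Black disc, 150 mm across, white marks each 10 degrees from 0 to 120, numbered clockwise round it: the broad long one is 0, narrow long ones 30, 60, 90, 120. Read at the white index line on the base plate
- lamp_top (a point): centre of the top of the square black lamp, 40 x 40 mm, 50 mm high, that stands on the graduated disc and turns with it; on the turning axis, 82 mm above the counter; z up, x the direction of the zero mark. The lamp's side faces look along 60, 150, 240 and 330 degrees from this x axis (anticlockwise from above); any opposite pair can be gripped
- pan_base: fixed grey base plate of the pan head, 195 x 170 mm, 16 mm high; origin under the turning axis; its +x axis points to the index line; the disc's top is 32 mm above the counter
- shutter_top (a point): centre of the top of the round grey shutter button (28 mm across) in a fixed black housing; pressed straight down
- shutter (a joint): how far the shutter button is pressed, m; 0 is up, 0.006 fully down (5 N); springs back
- eraser: white eraser, 38 x 20 x 13 mm; not part of the job; origin under it
- ink_bottle: ink jar, 54 mm across, 70 mm high; not part of the job; origin under it
Things that resemble listed ones, but are neither listed nor needed, are in the scene too. What is shaped like the tin1 but red is not meant.

How it is judged (in metres and radians):
On the way, in this order (a step that is already met when the one before it is completed fails the run):
1. first picture: the shutter is pressed while every tin stands free on the mat, facing the camera, and the scale reads 30 degrees ((angle between tin1's own x axis and vertical below 0.1 rad or angle between tin1's own x axis and vertical above 3.0416 rad) and angle between the z axis of each of tin1, tin2, tin3, tin4 and the x axis of photo_mat, either way round below 0.26 rad and x of tin1 in the frame of photo_mat between -0.045 and 0.045 m and y of tin1 in the frame of photo_mat between -0.125 and 0.125 m and height (world z) of tin1 between 0.045 and 0.056 m and linear speed of each of tin1, tin2, tin3, tin4 below 0.03 m/s and contact force between the fingers and tin1 below 0.1 N and (angle between tin2's own x axis and vertical below 0.1 rad or angle between tin2's own x axis and vertical above 3.0416 rad) and x of tin2 in the frame of photo_mat between -0.045 and 0.045 m and y of tin2 in the frame of photo_mat between -0.125 and 0.125 m and height (world z) of tin2 between 0.045 and 0.056 m and contact force between the fingers and tin2 below 0.1 N and (angle between tin3's own x axis and vertical below 0.1 rad or angle between tin3's own x axis and vertical above 3.0416 rad) and x of tin3 in the frame of photo_mat between -0.045 and 0.045 m and y of tin3 in the frame of photo_mat between -0.125 and 0.125 m and height (world z) of tin3 between 0.045 and 0.056 m and contact force between the fingers and tin3 below 0.1 N and (angle between tin4's own x axis and vertical below 0.1 rad or angle between tin4's own x axis and vertical above 3.0416 rad) and x of tin4 in the frame of photo_mat between -0.045 and 0.045 m and y of tin4 in the frame of photo_mat between -0.125 and 0.125 m and height (world z) of tin4 between 0.045 and 0.056 m and contact force between the fingers and tin4 below 0.1 N and value of joint pan_disc between 0.4536 and 0.5936 rad and value of joint shutter above 0.004 m), for 0.1 s.
2. the shutter is let up and the lamp is turned to 90 degrees (value of joint pan_disc between 1.5008 and 1.6408 rad and value of joint shutter below 0.002 m), for 0.2 s.
3. second picture: the shutter is pressed while every tin still stands and the scale reads 90 degrees ((angle between tin1's own x axis and vertical below 0.1 rad or angle between tin1's own x axis and vertical above 3.0416 rad) and angle between the z axis of each of tin1, tin2, tin3, tin4 and the x axis of photo_mat, either way round below 0.26 rad and x of tin1 in the frame of photo_mat between -0.045 and 0.045 m and y of tin1 in the frame of photo_mat between -0.125 and 0.125 m and height (world z) of tin1 between 0.045 and 0.056 m and linear speed of each of tin1, tin2, tin3, tin4 below 0.03 m/s and contact force between the fingers and tin1 below 0.1 N and (angle between tin2's own x axis and vertical below 0.1 rad or angle between tin2's own x axis and vertical above 3.0416 rad) and x of tin2 in the frame of photo_mat between -0.045 and 0.045 m and y of tin2 in the frame of photo_mat between -0.125 and 0.125 m and height (world z) of tin2 between 0.045 and 0.056 m and contact force between the fingers and tin2 below 0.1 N and (angle between tin3's own x axis and vertical below 0.1 rad or angle between tin3's own x axis and vertical above 3.0416 rad) and x of tin3 in the frame of photo_mat between -0.045 and 0.045 m and y of tin3 in the frame of photo_mat between -0.125 and 0.125 m and height (world z) of tin3 between 0.045 and 0.056 m and contact force between the fingers and tin3 below 0.1 N and (angle between tin4's own x axis and vertical below 0.1 rad or angle between tin4's own x axis and vertical above 3.0416 rad) and x of tin4 in the frame of photo_mat between -0.045 and 0.045 m and y of tin4 in the frame of photo_mat between -0.125 and 0.125 m and height (world z) of tin4 between 0.045 and 0.056 m and contact force between the fingers and tin4 below 0.1 N and value of joint pan_disc between 1.5008 and 1.6408 rad and value of joint shutter above 0.004 m), for 0.1 s.
At the end, for the whole second after the job is handed in: Pictures taken at 30, then 90 degrees (each within 4). At the end every tin stands free, still and upright (within 5 degrees) on a short end, centre on the mat (within 45 and 125 mm of its middle), broad face within 15 degrees of square to the camera; scale at 0 within 4 degrees; button up ((angle between tin1's own x axis and vertical below 0.1 rad or angle between tin1's own x axis and vertical above 3.0416 rad) and angle between the z axis of each of tin1, tin2, tin3, tin4 and the x axis of photo_mat, either way round below 0.26 rad and x of tin1 in the frame of photo_mat between -0.045 and 0.045 m and y of tin1 in the frame of photo_mat between -0.125 and 0.125 m and height (world z) of tin1 between 0.045 and 0.056 m and linear speed of each of tin1, tin2, tin3, tin4 below 0.03 m/s and contact force between the fingers and tin1 below 0.1 N and (angle between tin2's own x axis and vertical below 0.1 rad or angle between tin2's own x axis and vertical above 3.0416 rad) and x of tin2 in the frame of photo_mat between -0.045 and 0.045 m and y of tin2 in the frame of photo_mat between -0.125 and 0.125 m and height (world z) of tin2 between 0.045 and 0.056 m and contact force between the fingers and tin2 below 0.1 N and (angle between tin3's own x axis and vertical below 0.1 rad or angle between tin3's own x axis and vertical above 3.0416 rad) and x of tin3 in the frame of photo_mat between -0.045 and 0.045 m and y of tin3 in the frame of photo_mat between -0.125 and 0.125 m and height (world z) of tin3 between 0.045 and 0.056 m and contact force between the fingers and tin3 below 0.1 N and (angle between tin4's own x axis and vertical below 0.1 rad or angle between tin4's own x axis and vertical above 3.0416 rad) and x of tin4 in the frame of photo_mat between -0.045 and 0.045 m and y of tin4 in the frame of photo_mat between -0.125 and 0.125 m and height (world z) of tin4 between 0.045 and 0.056 m and contact force between the fingers and tin4 below 0.1 N and value of joint pan_disc between -0.07 and 0.07 rad and value of joint shutter below 0.002 m); the robot touches nothing.
It fails at once if the eraser or the ink jar is knocked away from its place (more than 50 mm) (distance of any of eraser, ink_bottle from where it was at the start of the episode above 0.05 m).
Of tin1, tin2, tin3, tin4 only 2 to 3 are there at a start; the rules pass over those that are not, and their reading is None.
At some moment in a run one of tin1, tin2, tin3, tin4 may be knocked a few centimetres aside while the robot is not near it.
Once in a run the grip may slacken for a moment while it holds something.
It also fails if it takes over 210 s, if anything falls off the work surface, if the arm or the gripper's body presses on something with over 40 N, if the wrist force passes 120 N, or if a joint passes its speed limit or range.

## Working session

There is one attempt and no reset: what is moved stays moved. The work goes in short steps, Python scripts to look and compute and a tool call to move; the robot and the scene stay as the last step left them, time stands still between calls to the robot, and variables do not carry over. Pictures are saved under pics/ and viewed, at most 14 in all, crops included, and the job is handed in when it is done.

Besides the shell and the picture viewer there is one more tool, called after "Call:" as name(argument=value, ...) on one line, values as JSON. play_rows: Moves the arm, as the interface text tells. Its arguments: {"type":"object","properties":{"steps":{"type":"array"},"grip_force":{"type":"number"}},"required":["steps"]}

```bash
mkdir -p pics; cat > h.py <<'E'
import numpy as np, cv2
from rig import r, vision
def grab(n):
    p,d=vision.grab_frame(n); c=vision.calibration(n); return p,d,np.array(c["mtx"]),np.array(c["extrinsics"])
def pts(d,K,T):
    v,u=np.mgrid[:d.shape[0],:d.shape[1]]
    P=np.stack([(u-K[0,2])/K[0,0]*d,(v-K[1,2])/K[1,1]*d,d],-1)
    return P@T[:3,:3].T+T[:3,3]
def save(n,p): cv2.imwrite("pics/"+n,cv2.cvtColor(p,cv2.COLOR_RGB2BGR))
def plane(uv,z,K,T):
    ray=T[:3,:3]@np.array([(uv[0]-K[0,2])/K[0,0],(uv[1]-K[1,2])/K[1,1],1]); return T[:3,3]+ray*(z-T[2,3])/ray[2]
E
python3 - <<'E'
from h import *
for n in("top","scene"):
    p,d,K,T=grab(n); save(n+"0.png",p); W=pts(d,K,T)
    print(n,T[:3,3].round(),T[:3,2].round(2),K[0,0])
    for t in("tin1","photo_mat","pan_disc","lamp_top","pan_base","shutter_top","shutter","eraser","ink_bottle"):
        for o in vision.cut_out(n,t)[:6] if t not in("lamp_top","shutter_top") else []:
            m=o["region"]&(d>0)
            if m.sum()<10: continue
            q=W[m]; rr=cv2.minAreaRect(q[:,:2].astype(np.float32))
            print(t,round(o["conf"],2),np.round(o["uv"]),np.median(q,0).round(),"rect",np.round(rr[0]),np.round(rr[1]),round(rr[2]))
        for o in vision.landmark_of(n,t)[:4]:
            u,v=np.round(o["uv"]).astype(int); print("  L",t,round(o["conf"],2),u,v,W[v,u].round())
s=r.sense();print(s)
E
```

```text
top [ 430.  -57. 1165.] [ 0.13  0.01 -0.99] 451.76973121773966
tin1 0.95 [372. 206.] [ 616. -277.   27.] rect [ 618. -277.] [51. 96.] 87
tin1 0.76 [374. 142.] [ 768. -279.   26.] rect [ 776. -282.] [ 63. 105.] 5
tin1 0.73 [464. 271.] [ 441. -489.   26.] rect [ 441. -494.] [99. 52.] 89
tin1 0.56 [427. 218.] [ 577. -406.   26.] rect [ 581. -411.] [98. 60.] 70
  L tin1 0.92 373 208 [ 603. -271.   28.]
  L tin1 0.91 427 216 [ 580. -407.   25.]
  L tin1 0.85 466 270 [ 442. -495.   26.]
  L tin1 0.76 375 142 [ 776. -285.   26.]
photo_mat 0.66 [127. 302.] [382. 347.  34.] rect [382. 353.] [148. 144.] 76
photo_mat 0.63 [269. 236.] [535. -10.   3.] rect [535.  -9.] [281. 104.] 83
  L photo_mat 0.98 268 240 [530.  -2.   2.]
pan_disc 0.8 [128. 301.] [383. 347.  33.] rect [384. 357.] [157. 148.] 90Traceback (most recent call last):
  File "<stdin>", line 11, in <module>
ValueError: it knows: eraser, ink_bottle, lamp_top, pan_base, photo_mat, shutter_top, tin
```

View pics/top0.png

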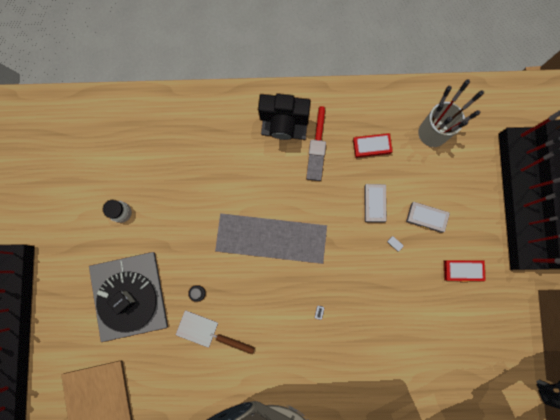

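The top view shows two bare-steel tins at (375,204) and (428,217), and red look-alikes at (373,146) and (465,271). The mat is at (271,238), the camera at (285,115), the pan head at (127,298) and the shutter at (197,293). The ink jar is at (117,211) and the eraser at (396,244).

```bash
python3 - <<'E'
from h import *
for n in("top","scene"):
    p,d,K,T=grab(n); W=pts(d,K,T)
    save(n+"1.png",p)
    if n=="top": save("pan.png",cv2.resize(p[235:355,70:220],None,fx=5,fy=5,interpolation=cv2.INTER_CUBIC))
    print(n,T[:3,3].round(),T[:3,2].round(2),K[0,0])
    for t in("tin1","photo_mat","pan_base","shutter_top","lamp_top","eraser","ink_bottle"):
        try:
          for o in vision.cut_out(n,t)[:6]:
            m=o["region"]&(d>0)
            if m.sum()<10: continue
            q=W[m]; rr=cv2.minAreaRect(q[:,:2].astype(np.float32))
            print(t,round(o["conf"],2),np.round(o["uv"]),np.median(q,0).round(),p[m].mean(0).round(),"rect",np.round(rr[0]),np.round(rr[1]),round(rr[2]))
        except ValueError as e: pass
        for o in vision.landmark_of(n,t)[:4]:
            u,v=np.round(o["uv"]).astype(int); print("  L",t,round(o["conf"],2),u,v,W[v,u].round())
s=r.sense();print({k:np.round(v,3) for k,v in s.items()})
E
```

```text
top [ 430.  -57. 1165.] [ 0.13  0.01 -0.99] 451.76973121773966
tin1 0.86 [372. 144.] [ 768. -277.   26.] [161. 116. 116.] rect [ 773. -277.] [62. 95.] 1
tin1 0.8 [424. 216.] [ 577. -407.   26.] [158. 155. 155.] rect [ 578. -410.] [98. 55.] 71
tin1 0.76 [466. 270.] [ 442. -492.   27.] [165. 119. 119.] rect [ 442. -493.] [98. 50.] 89
tin1 0.63 [374. 205.] [ 615. -277.   26.] [163. 161. 161.] rect [ 618. -283.] [62. 96.] 89
  L tin1 0.9 425 216 [ 579. -401.   28.]
  L tin1 0.9 463 270 [ 442. -487.   27.]
  L tin1 0.69 374 204 [ 614. -275.   24.]
  L tin1 0.65 373 145 [ 768. -279.   28.]
photo_mat 0.81 [269. 239.] [534. -10.   3.] [110. 105. 105.] rect [536.  -9.] [281. 103.] 82
  L photo_mat 0.84 270 238 [535.  -7.   2.]
pan_base 0.72 [128. 296.] [394. 345.  30.] [77. 74. 72.] rect [395. 356.] [197. 172.] 11
  L pan_base 0.92 130 300 [386. 330.  69.]
shutter_top 0.53 [194. 296.] [399. 181.  23.] [117. 115. 112.] rect [399. 181.] [23. 23.] 45
  L shutter_top 0.53 192 296 [391. 190.  22.]
  L shutter_top 0.47 390 245 [ 510. -315.   -0.]
lamp_top 0.73 [126. 300.] [382. 347.  34.] [49. 47. 
[... 1805 characters left out ...]
]
ink_bottle 0.89 [417. 308.] [627. 380.  61.] [75. 68. 58.] rect [614. 373.] [67. 50.] 70
  L ink_bottle 0.96 417 310 [635. 377.  58.]
  L ink_bottle 0.27 297 220 [525. -12.   3.]
{'clock': np.float64(1.8), 'qpos': array([-1.191,  0.353,  1.633,  0.   ,  1.155, -0.002]), 'qvel': array([-0.001,  0.002, -0.001,  0.001,  0.001, -0.   ]), 'joint_efforts': array([-0.0000e+00, -6.0517e+01, -3.4243e+01,  0.0000e+00,  1.0000e-03,
        0.0000e+00]), 'eef_pos': array([ 232.866, -580.011,  231.287]), 'tcp_rot': array([ 3.142, -0.   ,  0.382]), 'contact_force': array([0.169, 0.609, 0.331]), 'wrist_torque': array([ 0.049, -0.06 , -0.055]), 'grasp_force': np.float64(0.0), 'opening': np.float64(0.996)}
```

View pics/pan.png

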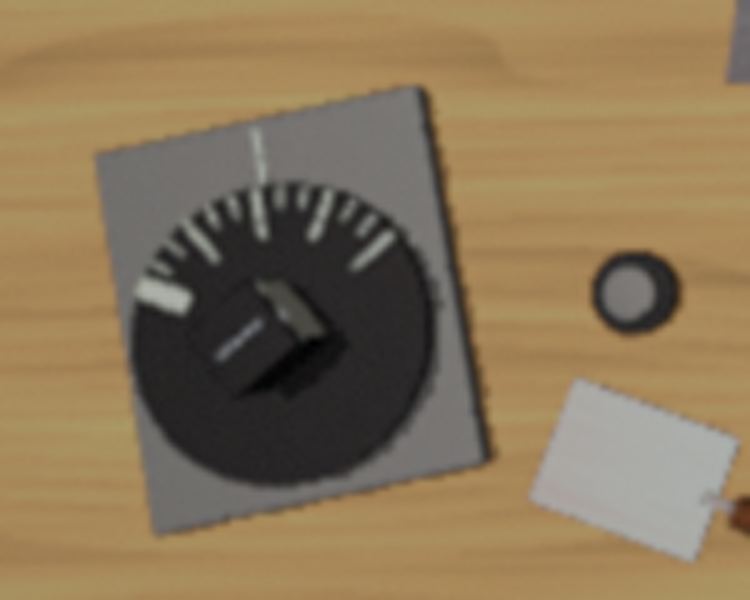

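View pics/scene1.png

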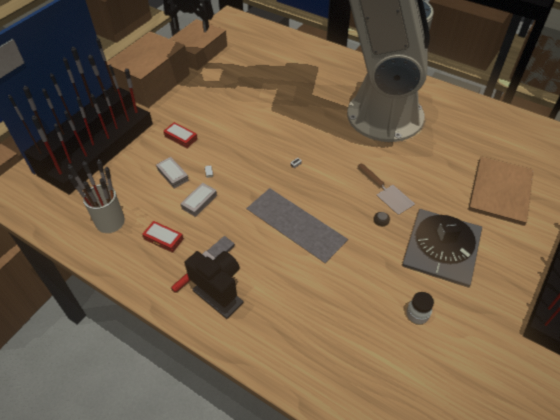

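The pan close-up shows the scale reading about 60° at the index, with the broad zero mark on the left at (163,296). The scene view confirms two bare-steel tins and two red ones. Next I'll fit the tins and the mat precisely.

```bash
cat >> h.py <<'E'
def fit(q):
    c,s,a=cv2.minAreaRect(q.astype(np.float32)); 
    if s[0]<s[1]: a+=90; s=s[::-1]
    a=(a+90)%180-90
    return np.round(c,1),np.round(s,1),round(a,1)
def block(W,c,R,z0,z1):
    """rect of the largest blob of points of height z0..z1 within R of c (pixels connected)"""
    m=((W[...,2]>z0)&(W[...,2]<z1)&(np.hypot(W[...,0]-c[0],W[...,1]-c[1])<R)).astype(np.uint8)
    n,l,st,_=cv2.connectedComponentsWithStats(m,connectivity=4)
    k=1+np.argmax(st[1:,4]); return fit(W[l==k][:,:2]), W[l==k][:,:2].mean(0).round(1)
E
python3 - <<'E'
from h import *
for n in("top","scene"):
    p,d,K,T=grab(n); W=pts(d,K,T)
    for c in((616,-277),(578,-408)): print(n,c,block(W,c,85,19,33))
    print(n,"lamp",block(W,(383,352),45,74,95), "btn",block(W,(400,181),30,15,40))
    # mat: dark grey pixels
    hsv=cv2.cvtColor(p,cv2.COLOR_RGB2HSV)
    m=((hsv[...,1]<50)&(hsv[...,2]<190)&(abs(W[...,2])<10)&(abs(W[...,0]-535)<110)&(abs(W[...,1]+9)<170)).astype(np.uint8)
    m=cv2.morphologyEx(cv2.morphologyEx(m,cv2.MORPH_CLOSE,np.ones((5,5))),cv2.MORPH_OPEN,np.ones((7,7)))
    nn,l,st,_=cv2.connectedComponentsWithStats(m);k=1+np.argmax(st[1:,4])
    print("mat",fit(W[l==k][:,:2]),W[l==k].mean(0).round(1))
E
```

```text
top (616, -277) ((array([ 617.8, -278. ]), array([96.6, 52.7]), -1.1), array([ 617.4, -277.5]))
top (578, -408) ((array([ 578.2, -410.1]), array([98. , 53.5]), 71.5), array([ 578.1, -409.2]))
top lamp ((array([382.8, 353. ]), array([41.4, 41.3]), -49.7), array([382.4, 352.1])) btn ((array([396.9, 180.4]), array([32.1, 26.2]), 42.0), array([398.1, 180.8]))
mat (array([511. ,  -5.6]), array([278. , 146.2]), 82.2) [534.   -9.8   7.4]
scene (616, -277) ((array([ 620.9, -280.7]), array([97.8, 57.2]), -0.8), array([ 623. , -278.1]))
scene (578, -408) ((array([ 581.6, -410.8]), array([102.9,  53.8]), 71.6), array([ 583.6, -408.3]))
scene lamp ((array([385. , 352.5]), array([43.6, 43.1]), 37.2), array([386.7, 352.3])) btn ((array([399.6, 182.3]), array([29.3, 25.8]), -11.9), array([402.1, 180.8]))
mat (array([819.4, 217.8]), array([982.5, 239.9]), 38.5) [539.1  -3.1   4.6]
```

Call:
play_rows(steps=[{"delta_pos": [4.4,-1,0.5],"yaw": 0.05,"jaw": 100},{"delta_pos": [8.8,-2,1],"yaw": 0.1,"jaw": 100},{"delta_pos": [13.2,-3,2],"yaw": 0.15,"jaw": 100},{"delta_pos": [17.6,-4,3],"yaw": 0.2,"jaw": 100},{"delta_pos": [22,-5,4],"yaw": 0.25,"jaw": 100},{"delta_pos": [26.4,-6,5],"yaw": 0.3,"jaw": 100},{"delta_pos": [30.8,-7,5],"yaw": 0.35,"jaw": 100},{"delta_pos": [35.2,-8,5],"yaw": 0.4,"jaw": 100}], grip_force=20)

```text
clock: 2.7
eef_pos: [530.9, -373.2, 180.9]
tcp_rot: [-3.141, 0.0, -0.02]
contact_force: [0.1, -0.5, 1.1]
opening: 1.0
grasp_force: 0.0
```

Call:
play_rows(steps=[{"delta_pos": [3.4,-2.4,0],"yaw": 0,"jaw": 100},{"delta_pos": [6.8,-4.8,1],"yaw": 0,"jaw": 100},{"delta_pos": [10.2,-7.3,3],"yaw": 0,"jaw": 100},{"delta_pos": [13.5,-9.8,6],"yaw": 0,"jaw": 100},{"delta_pos": [13.5,-9.8,9.5],"yaw": 0,"jaw": 100},{"delta_pos": [13.5,-9.8,13],"yaw": 0,"jaw": 100},{"delta_pos": [13.5,-9.8,15.5],"yaw": 0,"jaw": 100},{"delta_pos": [13.5,-9.8,17.1],"yaw": 0,"jaw": 100}])

```text
clock: 3.5
eef_pos: [665.4, -278.4, 7.7]
tcp_rot: [-3.141, 0.003, -0.018]
contact_force: [0.2, 0.0, 0.1]
opening: 0.998
grasp_force: 0.0
```

Call:
play_rows(steps=[{"delta_pos": [0,0,0],"yaw": 0,"jaw": 80},{"delta_pos": [0,0,0],"yaw": 0,"jaw": 60},{"delta_pos": [0,0,0],"yaw": 0,"jaw": 50},{"delta_pos": [0,0,0],"yaw": 0,"jaw": 50},{"delta_pos": [0,0,0],"yaw": 0,"jaw": 50},{"delta_pos": [0,0,0],"yaw": 0,"jaw": 50},{"delta_pos": [0,0,0],"yaw": 0,"jaw": 50},{"delta_pos": [0,0,0],"yaw": 0,"jaw": 50}])

```text
clock: 4.3
eef_pos: [667.5, -279.6, 12.0]
tcp_rot: [3.141, -0.002, -0.018]
contact_force: [-0.5, -0.2, 6.5]
opening: 0.599
grasp_force: 21.8
```

Call:
play_rows(steps=[{"delta_pos": [0,0,-1],"yaw": 0,"jaw": 50},{"delta_pos": [0,0,-3],"yaw": 0,"jaw": 50},{"delta_pos": [0,0,-6],"yaw": 0,"jaw": 50},{"delta_pos": [0,0,-9],"yaw": 0,"jaw": 50},{"delta_pos": [0,0,-12],"yaw": 0,"jaw": 50},{"delta_pos": [0,0,-14],"yaw": 0,"jaw": 50},{"delta_pos": [0,0,-14],"yaw": 0,"jaw": 50},{"delta_pos": [0,0,-14],"yaw": 0,"jaw": 50}])

```text
clock: 5.1
eef_pos: [666.3, -279.0, 150.3]
tcp_rot: [3.142, -0.0, -0.018]
contact_force: [-0.4, -0.3, -2.2]
opening: 0.596
grasp_force: 21.3
```

```bash
python3 - <<'E'
from h import *
p,d,K,T=grab("scene"); save("s2.png",cv2.resize(p[100:260,110:320],None,fx=3.5,fy=3.5,interpolation=cv2.INTER_CUBIC))
s=r.sense();print(s["eef_pos"],s["grasp_force"],s["opening"],s["contact_force"],s["wrist_torque"])
E
```

```text
[ 665.6618073  -278.74522586  149.14745205] 21.319937109947205 0.5997872788553904 [-0.14113432  0.55212024 -1.45305211] [ 0.00524909 -0.04954846  0.02534334]
```

View pics/s2.png

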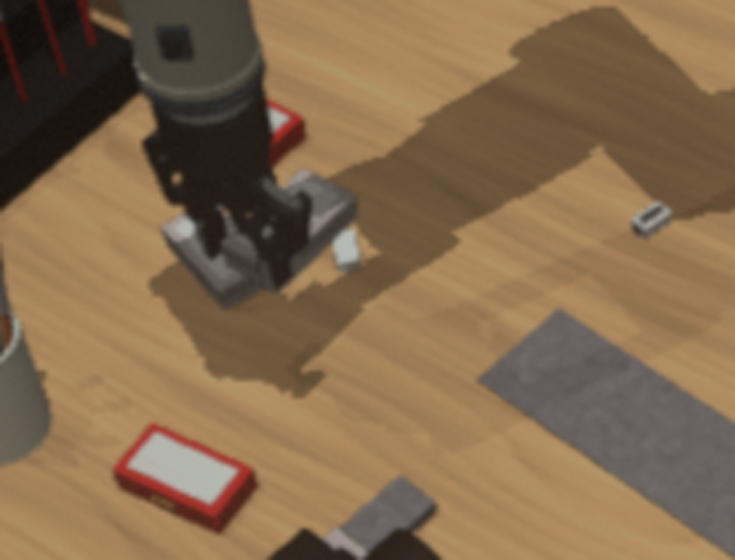

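The tin is still held nearly level at its end. I'll lower it and ease the grip in small steps so that it can swing down.

Call:
play_rows(steps=[{"delta_pos": [0,0,2],"yaw": 0,"jaw": 50},{"delta_pos": [0,0,4],"yaw": 0,"jaw": 50},{"delta_pos": [0,0,5],"yaw": 0,"jaw": 50},{"delta_pos": [0,0,5],"yaw": 0,"jaw": 57},{"delta_pos": [0,0,5],"yaw": 0,"jaw": 58},{"delta_pos": [0,0,5],"yaw": 0,"jaw": 58.5},{"delta_pos": [0,0,5],"yaw": 0,"jaw": 59},{"delta_pos": [0,0,5],"yaw": 0,"jaw": 59}])

```text
clock: 5.95
eef_pos: [666.9, -279.2, 101.1]
tcp_rot: [3.141, -0.001, -0.018]
contact_force: [0.4, -0.2, -1.7]
opening: 0.605
grasp_force: 21.3
```

```bash
cat >> h.py <<'E'
def held(n="scene"):
    "normals/extents of tin held: points near tcp below the fingers"
    p,d,K,T=grab(n); W=pts(d,K,T); s=r.sense(); e=s["eef_pos"]
    hsv=cv2.cvtColor(p,cv2.COLOR_RGB2HSV)
    m=(np.linalg.norm(W-e,axis=-1)<130)&(W[...,2]>4)&(W[...,2]<e[2]+60)&(hsv[...,2]>85)&(d>0)
    q=W[m]; print(n,len(q),"rel min",(q.min(0)-e).round(),"max",(q.max(0)-e).round(),"F",round(float(s["grasp_force"]),1),"open",round(float(s["opening"]),3),"tq",np.round(s["wrist_torque"],3))
    return p,q-e
E
python3 - <<'E'
from h import *
for n in("scene","top"):
    p,q=held(n); q=q[(abs(q[:,1])<30)&(q[:,0]<0)]
    for a in range(-100,10,15):
        k=q[(q[:,0]>a)&(q[:,0]<=a+15)]
        if len(k)>5: print(a,len(k),np.percentile(k[:,2],[5,50,95]).round())
E
```

```text
scene 560 rel min [-97. -86. -97.] max [108.  86.  59.] F 21.3 open 0.595 tq [ 0.008 -0.062 -0.058]
-100 54 [ 7. 12. 15.]
-85 82 [-8. 13. 16.]
-70 36 [ 8. 13. 16.]
-55 10 [-96. -43.  13.]
-40 6 [-97. -97. -96.]
-25 11 [-96.  10.  16.]
-10 21 [-97.  13.  16.]
top 265 rel min [-51.  -2. -97.] max [107.  84.  58.] F 21.3 open 0.6 tq [ 0.022 -0.107  0.012]
```

Call:
play_rows(steps=[{"delta_pos": [0,0,-5],"yaw": 0,"jaw": 50},{"delta_pos": [0,0,0],"yaw": 0,"jaw": 50},{"delta_pos": [0,0,-5],"yaw": 0,"jaw": 50},{"delta_pos": [0,0,0],"yaw": 0,"jaw": 50},{"delta_pos": [0,0,-5],"yaw": 0,"jaw": 50},{"delta_pos": [0,0,0],"yaw": 0,"jaw": 50},{"delta_pos": [0,0,-5],"yaw": 0,"jaw": 50},{"delta_pos": [0,0,-5],"yaw": 0,"jaw": 50}])

```text
clock: 6.85
eef_pos: [668.0, -279.7, 151.2]
tcp_rot: [3.141, -0.001, -0.018]
contact_force: [1.5, -1.5, 1.5]
opening: 0.6
grasp_force: 22.3
```

```bash
cat >> h.py <<'E'
def tilt():
    p,q=held("scene"); q=q[(abs(q[:,1])<30)&(q[:,0]<5)&(q[:,2]<30)&(q[:,2]>-110)]
    for a in range(-100,5,15):
        k=q[(q[:,0]>a)&(q[:,0]<=a+15)]
        if len(k)>5: print(a,len(k),np.percentile(k[:,2],[5,50,95]).round())
    return p
E
python3 - <<'E'
from h import *
p=tilt(); save("s3.png",p)
E
```

```text
scene 173 rel min [-86. -58. -47.] max [16. 54. 58.] F 22.3 open 0.594 tq [-0.046 -0.063 -0.011]
-85 36 [-30. -24. -19.]
-70 27 [-40. -17. -12.]
-55 24 [-39. -11.  -8.]
-40 15 [-30.  -4.  -1.]
-25 19 [-23.   5.  10.]
-10 6 [-17.  -2.  15.]
```

The shaking works: the tin has tilted about 25°. I'll keep going.

Call:
play_rows(steps=[{"delta_pos": [0,0,0],"yaw": 0,"jaw": 50},{"delta_pos": [0,0,-5],"yaw": 0,"jaw": 50},{"delta_pos": [0,0,0],"yaw": 0,"jaw": 50},{"delta_pos": [0,0,-5],"yaw": 0,"jaw": 50},{"delta_pos": [0,0,0],"yaw": 0,"jaw": 50},{"delta_pos": [0,0,-5],"yaw": 0,"jaw": 50},{"delta_pos": [0,0,0],"yaw": 0,"jaw": 50},{"delta_pos": [0,0,0],"yaw": 0,"jaw": 50}])

```text
clock: 7.7
eef_pos: [663.4, -277.8, 145.5]
tcp_rot: [-3.139, 0.007, -0.018]
contact_force: [-1.0, 1.1, -2.6]
opening: 0.593
grasp_force: 23.6
```

Call:
play_rows(steps=[{"delta_pos": [0,0,-5],"yaw": 0,"jaw": 50},{"delta_pos": [0,0,0],"yaw": 0,"jaw": 50},{"delta_pos": [0,0,-5],"yaw": 0,"jaw": 50},{"delta_pos": [0,0,0],"yaw": 0,"jaw": 50},{"delta_pos": [0,0,-5],"yaw": 0,"jaw": 50},{"delta_pos": [0,0,0],"yaw": 0,"jaw": 50},{"delta_pos": [0,0,-2],"yaw": 0,"jaw": 50},{"delta_pos": [0,0,-2],"yaw": 0,"jaw": 50}])

```text
clock: 8.5
eef_pos: [666.9, -279.3, 172.4]
tcp_rot: [3.141, -0.002, -0.018]
contact_force: [0.7, -0.8, -0.3]
opening: 0.598
grasp_force: 23.3
```

```bash
python3 - <<'E'
from h import *
p=tilt(); save("s3.png",p)
E
```

```text
scene 181 rel min [-67. -59. -76.] max [17. 58. 59.] F 23.3 open 0.598 tq [-0.014 -0.045 -0.019]
-70 13 [-60. -53. -47.]
-55 18 [-73. -39. -30.]
-40 13 [-61. -25. -15.]
-25 7 [-45. -36.   3.]
-10 11 [-27.  10.  13.]
```

Call:
play_rows(steps=[{"delta_pos": [-2,0,-4.5],"yaw": 0,"jaw": 50},{"delta_pos": [0,0,0],"yaw": 0,"jaw": 50},{"delta_pos": [-2,0,-4.5],"yaw": 0,"jaw": 50},{"delta_pos": [0,0,0],"yaw": 0,"jaw": 50},{"delta_pos": [-2,0,-4.5],"yaw": 0,"jaw": 50},{"delta_pos": [0,0,0],"yaw": 0,"jaw": 50},{"delta_pos": [-2,0,-4.5],"yaw": 0,"jaw": 50},{"delta_pos": [0,0,0],"yaw": 0,"jaw": 50}])

```text
clock: 9.35
eef_pos: [669.1, -281.5, 177.3]
tcp_rot: [3.138, -0.008, -0.019]
contact_force: [1.8, -0.9, 2.3]
opening: 0.596
grasp_force: 22.8
```

Call:
play_rows(steps=[{"delta_pos": [-2,0,-4.5],"yaw": 0,"jaw": 50},{"delta_pos": [0,0,0],"yaw": 0,"jaw": 50},{"delta_pos": [-2,0,-4.5],"yaw": 0,"jaw": 50},{"delta_pos": [0,0,0],"yaw": 0,"jaw": 50},{"delta_pos": [-2,0,-4.5],"yaw": 0,"jaw": 50},{"delta_pos": [0,0,0],"yaw": 0,"jaw": 50},{"delta_pos": [0,0,0],"yaw": 0,"jaw": 50},{"delta_pos": [0,0,0],"yaw": 0,"jaw": 50}])

```text
clock: 10.15
eef_pos: [666.2, -278.9, 170.2]
tcp_rot: [-3.141, 0.001, -0.018]
contact_force: [-0.7, 0.3, -0.5]
opening: 0.598
grasp_force: 22.2
```

```bash
python3 - <<'E'
from h import *
p=tilt(); save("s3.png",p)
E
```

```text
scene 177 rel min [-54. -61. -76.] max [18. 28. 60.] F 22.2 open 0.594 tq [ 0.019 -0.003 -0.039]
-55 11 [-76. -66. -51.]
-40 8 [-76. -35. -25.]
-10 24 [-25.   7.  11.]
```

Call:
play_rows(steps=[{"delta_pos": [-4,0,-3],"yaw": 0,"jaw": 50},{"delta_pos": [0,0,0],"yaw": 0,"jaw": 50},{"delta_pos": [-4,0,-3],"yaw": 0,"jaw": 50},{"delta_pos": [0,0,0],"yaw": 0,"jaw": 50},{"delta_pos": [-4,0,-3],"yaw": 0,"jaw": 50},{"delta_pos": [0,0,0],"yaw": 0,"jaw": 50},{"delta_pos": [-4,0,-3],"yaw": 0,"jaw": 50},{"delta_pos": [0,0,0],"yaw": 0,"jaw": 50}])

```text
clock: 11.0
eef_pos: [660.1, -279.2, 174.0]
tcp_rot: [-3.141, 0.004, -0.02]
contact_force: [2.1, -1.4, 1.7]
opening: 0.598
grasp_force: 21.6
```

Call:
play_rows(steps=[{"delta_pos": [-4,0,-3],"yaw": 0,"jaw": 50},{"delta_pos": [0,0,0],"yaw": 0,"jaw": 50},{"delta_pos": [-4,0,-3],"yaw": 0,"jaw": 50},{"delta_pos": [0,0,0],"yaw": 0,"jaw": 50},{"delta_pos": [-4,0,-3],"yaw": 0,"jaw": 50},{"delta_pos": [0,0,0],"yaw": 0,"jaw": 50},{"delta_pos": [0,0,0],"yaw": 0,"jaw": 50},{"delta_pos": [0,0,0],"yaw": 0,"jaw": 50}])

```text
clock: 11.8
eef_pos: [666.8, -279.2, 171.5]
tcp_rot: [3.141, -0.001, -0.018]
contact_force: [-0.4, -0.3, -0.9]
opening: 0.597
grasp_force: 21.3
```

```bash
python3 - <<'E'
from h import *
p=tilt(); save("s3.png",cv2.resize(p[60:240,110:330],None,fx=3.5,fy=3.5))
E
```

```text
scene 198 rel min [-19. -58. -92.] max [26. 59. 59.] F 21.3 open 0.594 tq [ 0.005 -0.03  -0.025]
-10 39 [-90.   6.   9.]
```

View pics/s3.png

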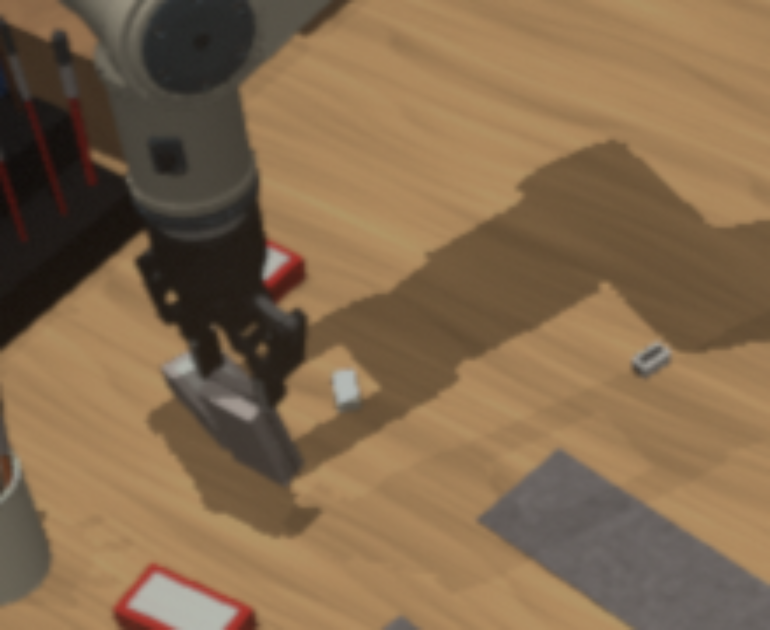

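The held tin now hangs close to vertical, its underside facing the scene camera around (260,430) in the crop. I'll fit its tilt.

```bash
cat >> h.py <<'E'
def steep():
    s=r.sense(); 
    for n in("scene",):
        p,d,K,T=grab(n); W=pts(d,K,T)-s["eef_pos"]
        a=s["tcp_rot"][2]; X=W[...,0]*np.cos(a)+W[...,1]*np.sin(a); Y=-W[...,0]*np.sin(a)+W[...,1]*np.cos(a); Z=W[...,2]
        m=(abs(Y)<24)&(abs(X)<45)&(Z<-5)&(Z>-100)&(Z+s["eef_pos"][2]>6)
        if m.sum()<8: print("few",m.sum()); return p
        A=np.c_[Y[m],Z[m],np.ones(m.sum())]; x=X[m]
        for _ in range(4):
            c=np.linalg.lstsq(A,x,rcond=None)[0]; e=abs(A@c-x); k=e<max(3,np.percentile(e,70)); A,x=A[k],x[k]
        print("n",m.sum(),len(x),"x = %.2f*y + %.2f*z + %.1f"%tuple(c),"tilt from vertical deg",round(float(np.degrees(np.arctan(c[1]))),1),"zmin",A[:,1].min().round(),"y",A[:,0].min().round(),A[:,0].max().round(), "eef",s["eef_pos"].round(1))
    return p
E
python3 -c "
from h import *
steep()"
```

```text
n 183 147 x = -0.01*y + 0.21*z + 22.7 tilt from vertical deg 11.7 zmin -90.0 y -24.0 23.0 eef [ 666.8 -279.4  172.3]
```

Call:
play_rows(steps=[{"delta_pos": [-1,-3,0],"yaw": 0,"jaw": 50},{"delta_pos": [-2.5,-7,0],"yaw": 0.02,"jaw": 50},{"delta_pos": [-4.2,-12,0],"yaw": 0.05,"jaw": 50},{"delta_pos": [-6,-17,0],"yaw": 0.08,"jaw": 50},{"delta_pos": [-7.8,-22,0],"yaw": 0.11,"jaw": 50},{"delta_pos": [-9.5,-27,0],"yaw": 0.11,"jaw": 50},{"delta_pos": [-10.7,-31,0],"yaw": 0.11,"jaw": 50},{"delta_pos": [-11.2,-32.5,0],"yaw": 0.11,"jaw": 50}])

```text
clock: 12.7
eef_pos: [559.2, 51.1, 172.4]
tcp_rot: [-3.14, -0.002, -0.126]
contact_force: [0.5, -0.8, -1.4]
opening: 0.598
grasp_force: 21.5
```

Call:
play_rows(steps=[{"delta_pos": [0,0,1],"yaw": 0,"jaw": 50},{"delta_pos": [0,0,2.5],"yaw": 0,"jaw": 50},{"delta_pos": [0,0,4],"yaw": 0,"jaw": 50},{"delta_pos": [0,0,5.5],"yaw": 0,"jaw": 50},{"delta_pos": [0,0,6.5],"yaw": 0,"jaw": 50},{"delta_pos": [0,0,7],"yaw": 0,"jaw": 50},{"delta_pos": [0,0,7],"yaw": 0,"jaw": 50},{"delta_pos": [0,0,7],"yaw": 0,"jaw": 50}])

```text
clock: 13.5
eef_pos: [560.9, 47.6, 100.9]
tcp_rot: [-3.141, -0.001, -0.129]
contact_force: [0.5, 0.3, -0.9]
opening: 0.6
grasp_force: 21.5
```

```bash
python3 -c "
from h import *
steep()"
```

```text
n 222 183 x = -0.01*y + 0.20*z + 22.4 tilt from vertical deg 11.3 zmin -94.0 y -24.0 24.0 eef [560.9  47.6 100.9]
```

Call:
play_rows(steps=[{"delta_pos": [0,0,0.3],"yaw": 0,"jaw": 50},{"delta_pos": [0,0,0.5],"yaw": 0,"jaw": 50},{"delta_pos": [0,0,0.6],"yaw": 0,"jaw": 50},{"delta_pos": [-0.4,0,0.65],"yaw": 0,"jaw": 50},{"delta_pos": [-0.8,0,0.65],"yaw": 0,"jaw": 50},{"delta_pos": [-1.2,0,0.65],"yaw": 0,"jaw": 50},{"delta_pos": [-1.6,0,0.65],"yaw": 0,"jaw": 50},{"delta_pos": [-2.0,0,0.65],"yaw": 0,"jaw": 50}])

```text
clock: 14.35
eef_pos: [540.2, 50.5, 93.9]
tcp_rot: [-3.142, -0.0, -0.128]
contact_force: [0.1, -0.1, -0.5]
opening: 0.599
grasp_force: 21.5
```

```bash
python3 -c "
from h import *
steep(); print(r.sense()['contact_force'])"
```

```text
n 210 172 x = -0.01*y + 0.20*z + 22.4 tilt from vertical deg 11.1 zmin -87.0 y -24.0 24.0 eef [540.2  50.5  93.9]
[-1.76591785 -0.26143389 -1.49365968]
```

Call:
play_rows(steps=[{"delta_pos": [1,0,-0.2],"yaw": 0,"jaw": 50},{"delta_pos": [2,0,0],"yaw": 0,"jaw": 50},{"delta_pos": [2,0,0.3],"yaw": 0,"jaw": 50},{"delta_pos": [2,0,0.6],"yaw": 0,"jaw": 50},{"delta_pos": [2,0,0.8],"yaw": 0,"jaw": 50},{"delta_pos": [2,0,0.8],"yaw": 0,"jaw": 50},{"delta_pos": [2,0,0.8],"yaw": 0,"jaw": 50},{"delta_pos": [2,0,0.8],"yaw": 0,"jaw": 50}])

```text
clock: 15.2
eef_pos: [565.5, 47.8, 89.7]
tcp_rot: [-3.14, -0.009, -0.128]
contact_force: [-0.2, -1.8, 30.0]
opening: 0.597
grasp_force: 30.9
```

Call:
play_rows(steps=[{"delta_pos": [0,0,-0.2],"yaw": 0,"jaw": 50},{"delta_pos": [-0.4,0,-0.2],"yaw": 0,"jaw": 50},{"delta_pos": [-0.8,0,-0.2],"yaw": 0,"jaw": 50},{"delta_pos": [-1.2,0,-0.2],"yaw": 0,"jaw": 50},{"delta_pos": [-1.6,0,-0.2],"yaw": 0,"jaw": 50},{"delta_pos": [-2.0,0,-0.2],"yaw": 0,"jaw": 50},{"delta_pos": [-2.4,0,-0.2],"yaw": 0,"jaw": 50},{"delta_pos": [-2.4,0,-0.2],"yaw": 0,"jaw": 50}])

```text
clock: 16.0
eef_pos: [536.2, 51.1, 87.8]
tcp_rot: [-3.142, 0.0, -0.128]
contact_force: [0.1, 0.7, 3.5]
opening: 0.596
grasp_force: 28.7
```

```bash
python3 -c "
from h import *
steep(); print(r.sense()['contact_force'])"
```

```text
n 282 245 x = -0.02*y + 0.00*z + 24.4 tilt from vertical deg 0.1 zmin -81.0 y -24.0 24.0 eef [536.2  51.1  87.8]
[0.36098039 0.16551915 4.16939716]
```

The tin stands vertical on the mat, so I'll release it and lift away.

Call:
play_rows(steps=[{"delta_pos": [0,0,-0.1],"yaw": 0,"jaw": 58},{"delta_pos": [0,0,-0.1],"yaw": 0,"jaw": 61},{"delta_pos": [0,0,-0.1],"yaw": 0,"jaw": 64},{"delta_pos": [0,0,-0.1],"yaw": 0,"jaw": 70},{"delta_pos": [0,0,-0.1],"yaw": 0,"jaw": 80},{"delta_pos": [0,0,-0.1],"yaw": 0,"jaw": 100},{"delta_pos": [0,0,-0.1],"yaw": 0,"jaw": 100},{"delta_pos": [0,0,-0.1],"yaw": 0,"jaw": 100}])

```text
clock: 16.85
eef_pos: [536.6, 51.0, 88.8]
tcp_rot: [-3.142, -0.0, -0.128]
contact_force: [-0.5, -0.2, -0.8]
opening: 1.002
grasp_force: 0.0
```

Call:
play_rows(steps=[{"delta_pos": [0,0,-1],"yaw": 0,"jaw": 100},{"delta_pos": [0,0,-3],"yaw": 0,"jaw": 100},{"delta_pos": [0,0,-6],"yaw": 0,"jaw": 100},{"delta_pos": [0,0,-10],"yaw": 0,"jaw": 100},{"delta_pos": [0,0,-12],"yaw": 0,"jaw": 100},{"delta_pos": [0,4,-12],"yaw": 0,"jaw": 100},{"delta_pos": [0,8,-12],"yaw": 0,"jaw": 100},{"delta_pos": [0,12,-12],"yaw": 0,"jaw": 100}])

```text
clock: 17.65
eef_pos: [521.2, -69.1, 210.0]
tcp_rot: [3.142, -0.001, -0.127]
contact_force: [0.9, -0.1, -0.6]
opening: 0.998
grasp_force: 0.0
```

```bash
python3 - <<'E'
from h import *
p,d,K,T=grab("scene"); W=pts(d,K,T); save("s4.png",p)
print("A stand",block(W,(547,50),60,88,112),block(W,(547,50),60,10,112))
print("B",block(W,(579,-410),85,19,33)); print(r.sense()["eef_pos"])
E
```

```text
A stand ((array([544. ,  50.7]), array([52.8, 30.2]), 83.5), array([546.5,  51.4])) ((array([544.7,  50.8]), array([54.1, 30.9]), 80.7), array([551.2,  53.8]))
B ((array([ 581.6, -409.4]), array([104.8,  54.6]), 72.7), array([ 583.7, -408.8]))
[520.32963616 -73.89854382 209.84238144]
```

View pics/s4.png

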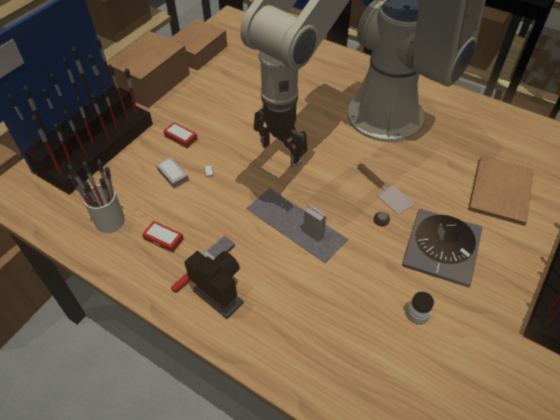

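Tin A is upright on the mat at (314,222). Now for tin B.

Call:
play_rows(steps=[{"delta_pos": [1,4,0],"yaw": -0.14,"jaw": 100},{"delta_pos": [2,8,0],"yaw": -0.28,"jaw": 100},{"delta_pos": [3,12,0],"yaw": -0.42,"jaw": 100},{"delta_pos": [4,16,0],"yaw": -0.56,"jaw": 100},{"delta_pos": [5,20,0],"yaw": -0.7,"jaw": 100},{"delta_pos": [6,24,0],"yaw": -0.84,"jaw": 100},{"delta_pos": [7,28,0],"yaw": -0.98,"jaw": 100},{"delta_pos": [8,32,0],"yaw": -1.12,"jaw": 100}])

```text
clock: 18.5
eef_pos: [559.7, -397.4, 209.6]
tcp_rot: [3.141, -0.0, 0.997]
contact_force: [0.3, -0.1, 0.8]
opening: 1.003
grasp_force: 0.0
```

Call:
play_rows(steps=[{"delta_pos": [0,0,0],"yaw": -0.1,"jaw": 100},{"delta_pos": [0,0,0],"yaw": -0.2,"jaw": 100},{"delta_pos": [0,0,0],"yaw": -0.26,"jaw": 100},{"delta_pos": [0,0,0],"yaw": -0.26,"jaw": 100},{"delta_pos": [0,0,0],"yaw": -0.26,"jaw": 100},{"delta_pos": [0,0,0],"yaw": -0.26,"jaw": 100},{"delta_pos": [0,0,0],"yaw": -0.26,"jaw": 100},{"delta_pos": [0,0,0],"yaw": -0.26,"jaw": 100}])

```text
clock: 19.3
eef_pos: [559.7, -395.6, 208.9]
tcp_rot: [3.142, 0.0, 1.251]
contact_force: [-0.0, 0.1, -0.2]
opening: 1.001
grasp_force: 0.0
```

```bash
python3 - <<'E'
from h import *
p,d,K,T=grab("top"); W=pts(d,K,T)
try: print("B",block(W,(579,-410),85,19,33))
except Exception as e: print(e)
s=r.sense(); e=s["eef_pos"]; a=s["tcp_rot"][2]; print(e,a)
t=np.array([563.5,-457.5])-e[:2]
print("tool dx,dy mm",t@[np.cos(a),np.sin(a)],t@[np.sin(a),-np.cos(a)])
E
```

```text
B ((array([ 577.3, -409.8]), array([97.9, 55. ]), 72.2), array([ 578.3, -409.1]))
[ 559.72244082 -395.58795359  208.8405545 ] 1.2515476607509217
tool dx,dy mm -57.59812390930643 23.01798354427578
```

Call:
play_rows(steps=[{"delta_pos": [-3,1.2,2],"yaw": 0,"jaw": 100},{"delta_pos": [-5.7,2.3,5],"yaw": 0,"jaw": 100},{"delta_pos": [-5.7,2.3,9],"yaw": 0,"jaw": 100},{"delta_pos": [-5.7,2.3,13],"yaw": 0,"jaw": 100},{"delta_pos": [-5.7,2.3,16],"yaw": 0,"jaw": 100},{"delta_pos": [-5.7,2.3,18.5],"yaw": 0,"jaw": 100},{"delta_pos": [-5.7,2.3,19.3],"yaw": 0,"jaw": 100},{"delta_pos": [-5.7,2.3,19.3],"yaw": 0,"jaw": 100}])

```text
clock: 20.15
eef_pos: [563.0, -456.5, 14.6]
tcp_rot: [-3.139, -0.001, 1.252]
contact_force: [0.7, 0.0, 0.6]
opening: 0.998
grasp_force: 0.0
```

Call:
play_rows(steps=[{"delta_pos": [0,0,0],"yaw": 0,"jaw": 80},{"delta_pos": [0,0,0],"yaw": 0,"jaw": 60},{"delta_pos": [0,0,0],"yaw": 0,"jaw": 50},{"delta_pos": [0,0,0],"yaw": 0,"jaw": 50},{"delta_pos": [0,0,0],"yaw": 0,"jaw": 50},{"delta_pos": [0,0,0],"yaw": 0,"jaw": 50},{"delta_pos": [0,0,0],"yaw": 0,"jaw": 50},{"delta_pos": [0,0,0],"yaw": 0,"jaw": 50}])

```text
clock: 20.95
eef_pos: [564.6, -457.7, 17.8]
tcp_rot: [3.139, 0.001, 1.252]
contact_force: [-0.9, 0.4, 7.1]
opening: 0.595
grasp_force: 20.2
```

Call:
play_rows(steps=[{"delta_pos": [0,0,-2],"yaw": 0,"jaw": 50},{"delta_pos": [0,0,-5],"yaw": 0,"jaw": 50},{"delta_pos": [0,0,-9],"yaw": 0,"jaw": 50},{"delta_pos": [0,0,-13],"yaw": 0,"jaw": 50},{"delta_pos": [0,0,-17],"yaw": 0,"jaw": 50},{"delta_pos": [0,0,-18],"yaw": 0,"jaw": 50},{"delta_pos": [0,0,-18],"yaw": 0,"jaw": 50},{"delta_pos": [0,0,-18],"yaw": 0,"jaw": 50}])

```text
clock: 21.75
eef_pos: [563.0, -456.5, 194.6]
tcp_rot: [-3.14, -0.0, 1.252]
contact_force: [-0.1, -0.5, -1.1]
opening: 0.596
grasp_force: 21.2
```

Call:
play_rows(steps=[{"delta_pos": [0,0,-5],"yaw": 0,"jaw": 50},{"delta_pos": [0,0,0],"yaw": 0,"jaw": 50},{"delta_pos": [0,0,-5],"yaw": 0,"jaw": 50},{"delta_pos": [0,0,0],"yaw": 0,"jaw": 50},{"delta_pos": [0,0,-5],"yaw": 0,"jaw": 50},{"delta_pos": [0,0,0],"yaw": 0,"jaw": 50},{"delta_pos": [0,0,-5],"yaw": 0,"jaw": 50},{"delta_pos": [0,0,0],"yaw": 0,"jaw": 50}])

```text
clock: 22.55
eef_pos: [567.4, -459.8, 202.4]
tcp_rot: [3.132, 0.003, 1.252]
contact_force: [2.7, -1.5, 0.7]
opening: 0.586
grasp_force: 21.2
```

Call:
play_rows(steps=[{"delta_pos": [0,0,-5],"yaw": 0,"jaw": 50},{"delta_pos": [0,0,0],"yaw": 0,"jaw": 50},{"delta_pos": [0,0,-5],"yaw": 0,"jaw": 50},{"delta_pos": [0,0,0],"yaw": 0,"jaw": 50},{"delta_pos": [0,0,-5],"yaw": 0,"jaw": 50},{"delta_pos": [0,0,0],"yaw": 0,"jaw": 50},{"delta_pos": [0,0,-5],"yaw": 0,"jaw": 50},{"delta_pos": [0,0,0],"yaw": 0,"jaw": 50}])

```text
clock: 23.35
eef_pos: [567.3, -459.8, 202.4]
tcp_rot: [3.132, 0.004, 1.252]
contact_force: [1.7, -2.2, 1.1]
opening: 0.591
grasp_force: 22.0
```

Call:
play_rows(steps=[{"delta_pos": [2,0,-4.5],"yaw": 0,"jaw": 50},{"delta_pos": [0,0,0],"yaw": 0,"jaw": 50},{"delta_pos": [2,0,-4.5],"yaw": 0,"jaw": 50},{"delta_pos": [0,0,0],"yaw": 0,"jaw": 50},{"delta_pos": [2,0,-4.5],"yaw": 0,"jaw": 50},{"delta_pos": [0,0,0],"yaw": 0,"jaw": 50},{"delta_pos": [2,0,-4.5],"yaw": 0,"jaw": 50},{"delta_pos": [0,0,0],"yaw": 0,"jaw": 50}])

```text
clock: 24.15
eef_pos: [568.5, -456.9, 200.7]
tcp_rot: [3.133, 0.001, 1.254]
contact_force: [2.0, -1.9, 1.5]
opening: 0.577
grasp_force: 20.9
```

Call:
play_rows(steps=[{"delta_pos": [2,0,-4.5],"yaw": 0,"jaw": 50},{"delta_pos": [0,0,0],"yaw": 0,"jaw": 50},{"delta_pos": [2,0,-4.5],"yaw": 0,"jaw": 50},{"delta_pos": [0,0,0],"yaw": 0,"jaw": 50},{"delta_pos": [2,0,-4.5],"yaw": 0,"jaw": 50},{"delta_pos": [0,0,0],"yaw": 0,"jaw": 50},{"delta_pos": [0,0,0],"yaw": 0,"jaw": 50},{"delta_pos": [0,0,0],"yaw": 0,"jaw": 50}])

```text
clock: 24.95
eef_pos: [562.3, -455.9, 192.5]
tcp_rot: [-3.136, -0.002, 1.251]
contact_force: [0.3, 0.7, -1.2]
opening: 0.578
grasp_force: 24.6
```

```bash
cat >> h.py <<'E'
def prof(n="scene"):
    s=r.sense(); p,d,K,T=grab(n); W=pts(d,K,T)-s["eef_pos"]; a=s["tcp_rot"][2]
    X=W[...,0]*np.cos(a)+W[...,1]*np.sin(a); Y=-W[...,0]*np.sin(a)+W[...,1]*np.cos(a); Z=W[...,2]
    m=(abs(Y)<24)&(abs(X)<105)&(Z<20)&(Z>-105)&(Z+s["eef_pos"][2]>8)
    print(n,"F",round(float(s["grasp_force"]),1),"open",round(float(s["opening"]),3),"eef",s["eef_pos"].round(1))
    for z in range(-105,20,15):
        k=X[m&(Z>z)&(Z<=z+15)]
        if len(k)>3: print(z,len(k),np.percentile(k,[5,50,95]).round())
    return p
E
python3 -c "
from h import *
p=prof();prof('top')"
```

```text
scene F 24.6 open 0.578 eef [ 562.3 -455.9  192.5]
-90 65 [ 9. 13. 17.]
-75 75 [ 7. 12. 16.]
-60 72 [ 5.  9. 13.]
-45 71 [ 3.  7. 12.]
-30 80 [1. 5. 9.]
-15 85 [-2.  3.  7.]
0 108 [-22.  -6.   4.]
15 4 [-4.  0.  3.]
top F 25.1 open 0.583 eef [ 563.2 -456.3  194.3]
-90 42 [ 9. 10. 11.]
-75 57 [ 7.  9. 10.]
-60 52 [6. 7. 8.]
-45 59 [5. 6. 7.]
-30 59 [3. 5. 6.]
-15 58 [2. 4. 5.]
0 112 [-10.  -1.   3.]
```

It's already near vertical, about 8° off. I'll take it to the mat.

Call:
play_rows(steps=[{"delta_pos": [1.5,-0.7,0],"yaw": 0.05,"jaw": 50},{"delta_pos": [4,-1.8,0],"yaw": 0.15,"jaw": 50},{"delta_pos": [7.5,-3.4,0],"yaw": 0.27,"jaw": 50},{"delta_pos": [11.5,-5.2,0],"yaw": 0.4,"jaw": 50},{"delta_pos": [15.5,-7,0],"yaw": 0.53,"jaw": 50},{"delta_pos": [19,-8.6,0],"yaw": 0.65,"jaw": 50},{"delta_pos": [22,-9.9,0],"yaw": 0.75,"jaw": 50},{"delta_pos": [24,-10.8,0],"yaw": 0.85,"jaw": 50}])

```text
clock: 25.85
eef_pos: [536.6, -192.8, 197.2]
tcp_rot: [3.141, -0.002, 0.399]
contact_force: [0.4, 0.0, -0.8]
opening: 0.576
grasp_force: 25.1
```

Call:
play_rows(steps=[{"delta_pos": [0,0,0],"yaw": 0.1,"jaw": 50},{"delta_pos": [0,0,0],"yaw": 0.2,"jaw": 50},{"delta_pos": [0,0,0],"yaw": 0.3,"jaw": 50},{"delta_pos": [0,0,0],"yaw": 0.4,"jaw": 50},{"delta_pos": [0,0,0],"yaw": 0.48,"jaw": 50},{"delta_pos": [0,0,0],"yaw": 0.53,"jaw": 50},{"delta_pos": [0,0,0],"yaw": 0.53,"jaw": 50},{"delta_pos": [0,0,0],"yaw": 0.53,"jaw": 50}])

```text
clock: 26.65
eef_pos: [536.8, -195.1, 196.6]
tcp_rot: [3.141, -0.001, -0.126]
contact_force: [-0.3, -0.1, -0.5]
opening: 0.576
grasp_force: 25.1
```

```bash
python3 - <<'E'
from h import *
p=steep(); prof("scene")
W=pts(*grab("scene")[1:]); print("A",block(W,(547,50),60,88,112))
s=r.sense(); e=s["eef_pos"]; a=s["tcp_rot"][2]
t=np.array([522,-68.])-e[:2]
print(a,"tool dx,dy mm",t@[np.cos(a),np.sin(a)],t@[np.sin(a),-np.cos(a)])
E
```

```text
n 333 268 x = -0.04*y + -0.09*z + 3.1 tilt from vertical deg -5.2 zmin -90.0 y -24.0 24.0 eef [ 536.8 -195.1  196.6]
scene F 25.1 open 0.578 eef [ 536.7 -195.1  196.4]
-105 5 [-7.  9. 10.]
-90 50 [ 6. 10. 13.]
-75 54 [-5. 10. 12.]
-60 57 [ 6.  8. 11.]
-45 65 [ 4.  7. 10.]
-30 60 [1. 5. 8.]
-15 54 [1. 4. 6.]
0 82 [-18.  -4.   4.]
A ((array([544.1,  49.3]), array([55.2, 29.4]), 81.8), array([546.1,  51. ]))
-0.127175686243723 tool dx,dy mm -30.543019754036603 -124.29590984404335
```

Call:
play_rows(steps=[{"delta_pos": [-0.7,-3,0],"yaw": 0,"jaw": 50},{"delta_pos": [-1.5,-6.5,0],"yaw": 0,"jaw": 50},{"delta_pos": [-2.4,-10,0],"yaw": 0,"jaw": 50},{"delta_pos": [-2.9,-12.4,1],"yaw": 0,"jaw": 50},{"delta_pos": [-2.9,-12.4,4],"yaw": 0,"jaw": 50},{"delta_pos": [-2.9,-12.4,7],"yaw": 0,"jaw": 50},{"delta_pos": [-2.9,-12.4,9],"yaw": 0,"jaw": 50},{"delta_pos": [-2.9,-12.4,9.5],"yaw": 0,"jaw": 50}])

```text
clock: 27.6
eef_pos: [522.0, -68.2, 98.8]
tcp_rot: [-3.142, 0.004, -0.127]
contact_force: [0.1, 0.4, -1.3]
opening: 0.586
grasp_force: 25.1
```

Call:
play_rows(steps=[{"delta_pos": [0,0,0.2],"yaw": 0,"jaw": 50},{"delta_pos": [0,0,0.4],"yaw": 0,"jaw": 50},{"delta_pos": [0,0,0.5],"yaw": 0,"jaw": 50},{"delta_pos": [0,0,0.6],"yaw": 0,"jaw": 50},{"delta_pos": [0,0,0.7],"yaw": 0,"jaw": 50},{"delta_pos": [0,0,0.8],"yaw": 0,"jaw": 50},{"delta_pos": [0,0,0.8],"yaw": 0,"jaw": 50},{"delta_pos": [0,0,0.8],"yaw": 0,"jaw": 50}])

```text
clock: 28.4
eef_pos: [525.4, -68.8, 94.3]
tcp_rot: [-3.142, -0.004, -0.128]
contact_force: [1.3, 0.3, 7.0]
opening: 0.581
grasp_force: 27.3
```

Call:
play_rows(steps=[{"delta_pos": [0,0,0.1],"yaw": 0,"jaw": 50},{"delta_pos": [0.3,0,0.1],"yaw": 0,"jaw": 50},{"delta_pos": [0.6,0,0.1],"yaw": 0,"jaw": 50},{"delta_pos": [0.9,0,0.1],"yaw": 0,"jaw": 50},{"delta_pos": [1.2,0,0.1],"yaw": 0,"jaw": 50},{"delta_pos": [1.4,0,0.1],"yaw": 0,"jaw": 50},{"delta_pos": [1.4,0,0.1],"yaw": 0,"jaw": 50},{"delta_pos": [1.4,0,0.1],"yaw": 0,"jaw": 50}])

```text
clock: 29.2
eef_pos: [538.6, -70.4, 93.1]
tcp_rot: [-3.141, -0.003, -0.128]
contact_force: [-0.4, 0.6, 8.6]
opening: 0.58
grasp_force: 27.7
```

```bash
python3 - <<'E'
from h import *
p=steep(); prof("scene"); print(r.sense()["contact_force"])
E
```

```text
n 240 188 x = -0.04*y + 0.05*z + 2.3 tilt from vertical deg 2.6 zmin -87.0 y -23.0 24.0 eef [538.6 -70.4  93.1]
scene F 27.7 open 0.581 eef [538.5 -70.4  93.1]
-90 22 [-4. -2.  0.]
-75 48 [-4. -1.  1.]
-60 42 [-2. -0.  2.]
-45 43 [-2.  0.  2.]
-30 44 [-11.   1.   3.]
-15 47 [0. 2. 4.]
0 88 [-18.  -5.   4.]
[-0.93952904 -0.27594354  7.45568435]
```

Call:
play_rows(steps=[{"delta_pos": [-0.1,0,0],"yaw": 0,"jaw": 50},{"delta_pos": [-0.2,0,0],"yaw": 0,"jaw": 50},{"delta_pos": [-0.3,0,0],"yaw": 0,"jaw": 50},{"delta_pos": [-0.4,0,0],"yaw": 0,"jaw": 50},{"delta_pos": [-0.4,0,0],"yaw": 0,"jaw": 50},{"delta_pos": [-0.4,0,0],"yaw": 0,"jaw": 50},{"delta_pos": [-0.4,0,-0.1],"yaw": 0,"jaw": 50},{"delta_pos": [-0.4,0,-0.1],"yaw": 0,"jaw": 50}])

```text
clock: 30.1
eef_pos: [533.9, -69.8, 93.3]
tcp_rot: [-3.142, -0.001, -0.128]
contact_force: [-0.0, 0.7, 3.5]
opening: 0.581
grasp_force: 26.6
```

```bash
python3 - <<'E'
from h import *
p=steep(); print(r.sense()["contact_force"])
E
```

```text
n 283 218 x = -0.02*y + -0.02*z + 2.7 tilt from vertical deg -1.2 zmin -87.0 y -24.0 24.0 eef [533.9 -69.8  93.3]
[-0.22140518  1.57708787  3.45092004]
```

Call:
play_rows(steps=[{"delta_pos": [0,0,-0.1],"yaw": 0,"jaw": 56},{"delta_pos": [0,0,-0.1],"yaw": 0,"jaw": 59},{"delta_pos": [0,0,-0.1],"yaw": 0,"jaw": 62},{"delta_pos": [0,0,-0.1],"yaw": 0,"jaw": 68},{"delta_pos": [0,0,-0.1],"yaw": 0,"jaw": 80},{"delta_pos": [0,0,-0.1],"yaw": 0,"jaw": 100},{"delta_pos": [0,0,-0.1],"yaw": 0,"jaw": 100},{"delta_pos": [0,0,-0.1],"yaw": 0,"jaw": 100}])

```text
clock: 30.95
eef_pos: [533.4, -69.8, 93.8]
tcp_rot: [3.142, 0.0, -0.128]
contact_force: [-0.0, -0.6, 0.4]
opening: 1.0
grasp_force: 0.0
```

Call:
play_rows(steps=[{"delta_pos": [0,0,-1],"yaw": 0,"jaw": 100},{"delta_pos": [0,0,-3],"yaw": 0,"jaw": 100},{"delta_pos": [0,0,-6],"yaw": 0,"jaw": 100},{"delta_pos": [0,0,-10],"yaw": 0,"jaw": 100},{"delta_pos": [0,0,-13],"yaw": 0,"jaw": 100},{"delta_pos": [-3,0,-15],"yaw": 0,"jaw": 100},{"delta_pos": [-7,0,-16],"yaw": 0,"jaw": 100},{"delta_pos": [-10,0,-16],"yaw": 0,"jaw": 100}])

```text
clock: 31.75
eef_pos: [433.2, -56.9, 255.8]
tcp_rot: [3.142, -0.003, -0.128]
contact_force: [0.1, -0.2, -0.2]
opening: 0.998
grasp_force: 0.0
```

```bash
cat >> h.py <<'E'
def tins():
    p,d,K,T=grab("scene"); W=pts(d,K,T)
    for c in((545,50),(525,-69)): print("tin top",block(W,c,60,88,112))
    return p,W
E
python3 - <<'E'
from h import *
p,W=tins()
p2,d,K,T=grab("top"); save("pan2.png",cv2.resize(p2[235:355,70:220],None,fx=5,fy=5,interpolation=cv2.INTER_CUBIC))
W2=pts(d,K,T)
print("lamp",block(W2,(383,352),45,74,95),"btn",block(W2,(400,181),30,10,40),block(W,(400,181),30,10,40))
# base plate rect (16mm) and index line, zero mark direction
print("base",block(W2,(393,356),140,9,22))
a=plane((70+258/5,235+150/5),16,K,T);b=plane((70+163/5,235+296/5),32,K,T);print("index pt",a.round(),"zero mark",b.round())
s=r.sense();print(s["eef_pos"],s["tcp_rot"])
E
```

```text
tin top ((array([544.5,  49.9]), array([53.3, 30. ]), 83.3), array([546.2,  51.4]))
tin top ((array([528.6, -67.7]), array([53.5, 28.3]), 80.2), array([530.1, -66.5]))
lamp ((array([382.4, 353.1]), array([40.9, 40.7]), -49.4), array([382.2, 351.9])) btn ((array([398.4, 181.9]), array([41.6, 40. ]), 88.7), array([397.8, 181. ])) ((array([404.5, 183.3]), array([39.6, 35.2]), 25.6), array([405.8, 181.8]))
base ((array([394.4, 355.6]), array([195.2, 171. ]), 11.2), array([408.9, 349.6]))
index pt [473. 372.  16.] zero mark [401. 412.  32.]
[430.91282122 -56.5790486  254.62190386] [-3.14158488e+00  5.40121015e-04 -1.28198029e-01]
```

Both tins stand and face the camera, and the scale reads about 59.4°. Next is the lamp.

Call:
play_rows(steps=[{"delta_pos": [-1,-4.4,0],"yaw": -0.1,"jaw": 100},{"delta_pos": [-2.1,-8.8,0],"yaw": -0.2,"jaw": 100},{"delta_pos": [-3.2,-13.2,0],"yaw": -0.3,"jaw": 100},{"delta_pos": [-4.3,-17.6,0],"yaw": -0.4,"jaw": 100},{"delta_pos": [-5.4,-22,0],"yaw": -0.5,"jaw": 100},{"delta_pos": [-6.5,-26.4,0],"yaw": -0.6,"jaw": 100},{"delta_pos": [-7.6,-30.8,0],"yaw": -0.7,"jaw": 100},{"delta_pos": [-8.7,-35.2,0],"yaw": -0.836,"jaw": 100}])

```text
clock: 32.65
eef_pos: [392.9, 305.6, 254.4]
tcp_rot: [3.141, -0.001, 0.712]
contact_force: [1.7, -0.5, 0.0]
opening: 1.001
grasp_force: 0.0
```

```bash
cat >> h.py <<'E'
def togo(x,y):
    s=r.sense(); e=s["eef_pos"]; a=s["tcp_rot"][2]; t=np.array([x,y])-e[:2]
    print("psi deg",round(np.degrees(a),2),"z",e[2].round(1),"tool dx,dy mm",(t@[np.cos(a),np.sin(a)]).round(1),(t@[np.sin(a),-np.cos(a)]).round(1))
E
python3 -c "
from h import *
togo(383,353)"
```

```text
psi deg 40.82 z 254.4 tool dx,dy mm 23.5 -42.4
```

Call:
play_rows(steps=[{"delta_pos": [1.2,-2,2],"yaw": 0,"jaw": 100},{"delta_pos": [2.35,-4.2,5],"yaw": 0,"jaw": 100},{"delta_pos": [2.35,-4.2,8],"yaw": 0,"jaw": 100},{"delta_pos": [2.35,-4.2,12],"yaw": 0,"jaw": 100},{"delta_pos": [2.35,-4.2,16],"yaw": 0,"jaw": 100},{"delta_pos": [2.35,-4.2,19],"yaw": 0,"jaw": 100},{"delta_pos": [2.35,-4.2,20.2],"yaw": 0,"jaw": 100},{"delta_pos": [2.35,-4.2,20.2],"yaw": 0,"jaw": 100}])

```text
clock: 33.45
eef_pos: [383.1, 350.1, 50.7]
tcp_rot: [3.142, 0.003, 0.708]
contact_force: [-0.1, -0.7, 0.7]
opening: 0.998
grasp_force: 0.0
```

Call:
play_rows(steps=[{"delta_pos": [0,0,0],"yaw": 0,"jaw": 70},{"delta_pos": [0,0,0],"yaw": 0,"jaw": 50},{"delta_pos": [0,0,0],"yaw": 0,"jaw": 35},{"delta_pos": [0,0,0],"yaw": 0,"jaw": 35},{"delta_pos": [0,0,0],"yaw": 0,"jaw": 35},{"delta_pos": [0,0,0],"yaw": 0,"jaw": 35},{"delta_pos": [0,0,0],"yaw": 0,"jaw": 35},{"delta_pos": [0,0,0],"yaw": 0,"jaw": 35}], grip_force=40)

```text
clock: 34.25
eef_pos: [383.0, 353.0, 53.8]
tcp_rot: [-3.138, -0.003, 0.706]
contact_force: [-13.3, 11.3, 13.6]
opening: 0.463
grasp_force: 40.4
```

Call:
play_rows(steps=[{"delta_pos": [0,0,0],"yaw": 0.1,"jaw": 35},{"delta_pos": [0,0,0],"yaw": 0.2,"jaw": 35},{"delta_pos": [0,0,0],"yaw": 0.3,"jaw": 35},{"delta_pos": [0,0,0],"yaw": 0.4,"jaw": 35},{"delta_pos": [0,0,0],"yaw": 0.48,"jaw": 35},{"delta_pos": [0,0,0],"yaw": 0.515,"jaw": 35},{"delta_pos": [0,0,0],"yaw": 0.515,"jaw": 35},{"delta_pos": [0,0,0],"yaw": 0.515,"jaw": 35}])

```text
clock: 35.05
eef_pos: [383.2, 352.6, 53.9]
tcp_rot: [-3.138, -0.001, 0.192]
contact_force: [-11.2, 8.7, 13.1]
opening: 0.461
grasp_force: 40.4
```

Call:
play_rows(steps=[{"delta_pos": [0,0,0],"yaw": 0,"jaw": 60},{"delta_pos": [0,0,0],"yaw": 0,"jaw": 90},{"delta_pos": [0,0,0],"yaw": 0,"jaw": 100},{"delta_pos": [0,0,0],"yaw": 0,"jaw": 100},{"delta_pos": [0,0,-3],"yaw": 0,"jaw": 100},{"delta_pos": [0,0,-7],"yaw": 0,"jaw": 100},{"delta_pos": [0,0,-11],"yaw": 0,"jaw": 100},{"delta_pos": [0,0,-13],"yaw": 0,"jaw": 100}])

```text
clock: 35.85
eef_pos: [384.6, 351.1, 185.0]
tcp_rot: [-3.14, -0.003, 0.193]
contact_force: [-0.2, 0.3, -0.6]
opening: 1.001
grasp_force: 0.0
```

Call:
play_rows(steps=[{"delta_pos": [-0.5,4,0],"yaw": 0,"jaw": 80},{"delta_pos": [-1,8,0],"yaw": 0,"jaw": 50},{"delta_pos": [-1.4,12,0],"yaw": 0,"jaw": 20},{"delta_pos": [-1.9,16,0],"yaw": 0,"jaw": 0},{"delta_pos": [-1.9,17,0],"yaw": 0,"jaw": 0},{"delta_pos": [-1.9,17,0],"yaw": 0,"jaw": 0},{"delta_pos": [-1.9,17,0],"yaw": 0,"jaw": 0},{"delta_pos": [-1.9,17,0],"yaw": 0,"jaw": 0}])

```text
clock: 36.65
eef_pos: [397.6, 181.0, 181.8]
tcp_rot: [-3.141, -0.0, 0.194]
contact_force: [0.3, 0.1, -0.8]
opening: -0.001
grasp_force: 0.0
```

```bash
cat >> h.py <<'E'
def pan(name):
    "top view of the head rectified at disc height: 2.5 px/mm, index direction to the right"
    p,d,K,T=grab("top"); c=np.array([383.,353.]); a=np.radians(11.2); R=np.array([[np.cos(a),-np.sin(a)],[np.sin(a),np.cos(a)]])
    w=[(-110,-90),(110,-90),(110,90),(-110,90)]; Ti=np.linalg.inv(T); src=[]
    for q in w:
        x=np.r_[c+R@q,32,1]; k=(Ti@x)[:3]; k=K@(k/k[2]); src.append(k[:2])
    dst=[((x+110)*2.5,(90-y)*2.5) for x,y in w]
    im=cv2.warpPerspective(p,cv2.getPerspectiveTransform(np.float32(src),np.float32(dst)),(550,450),flags=cv2.INTER_CUBIC)
    W=pts(d,K,T); f=block(W,c,45,74,95)[0]; print("lamp",f,"reading mod 90:",(f[2]+30-11.2)%90)
    save(name,im)
E
python3 - <<'E'
from h import *
togo(398.5,181); pan("pan3.png"); tins()
E
```

```text
psi deg 11.09 z 181.8 tool dx,dy mm 0.9 0.1Traceback (most recent call last):
  File "<stdin>", line 2, in <module>
  File "h.py", line 71, in pan
    W=pts(d,K,T); f=block(W,c,45,74,95)[0]; print("lamp",f,"reading mod 90:",(f[2]+30-11.2)%90)
                    ~~~~~^^^^^^^^^^^^^^
  File "h.py", line 21, in block
    k=1+np.argmax(st[1:,4]); return fit(W[l==k][:,:2]), W[l==k][:,:2].mean(0).round(1)
        ~~~~~~~~~^^^^^^^^^^
    return _wrapfunc(a, 'argmax', axis=axis, out=out, **kwds)
    return bound(*args, **kwds)
ValueError: attempt to get argmax of an empty sequence
```

```bash
sed -i 's/def pan(name):/def pan(name,cam="scene"):/; s/p,d,K,T=grab("top"); c=np/p,d,K,T=grab(cam); c=np/; s/    W=pts(d,K,T); f=block(W,c,45,74,95).*$/    try: f=block(pts(d,K,T),c,45,74,95)[0]; print("lamp",f,"reading mod 90:",(f[2]+30-11.2)%90)\n    except ValueError: print("lamp hidden")/' h.py
python3 - <<'E'
from h import *
pan("pan3.png"); tins()
E
```

```text
lamp (array([384.5, 351.7]), array([44.4, 39.7]), 11.6) reading mod 90: 30.400000000000002
tin top ((array([543.9,  49.9]), array([53.1, 29.7]), 80.9), array([545.9,  50.8]))
tin top ((array([528.8, -68.8]), array([54.5, 29. ]), 83.2), array([531. , -66.9]))
```

View pics/pan3.png

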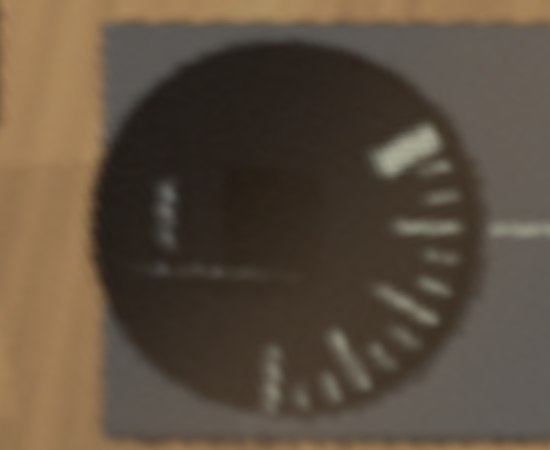

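The rectified view shows the first narrow long mark (30) at (430,228), in line with the index at (520,230), so the scale reads 30°. Now the shutter.

Call:
play_rows(steps=[{"delta_pos": [0.1,0,4],"yaw": 0,"jaw": 0},{"delta_pos": [0.1,0,8],"yaw": 0,"jaw": 0},{"delta_pos": [0.1,0,12],"yaw": 0,"jaw": 0},{"delta_pos": [0.1,0,14.5],"yaw": 0,"jaw": 0},{"delta_pos": [0.1,0,15.5],"yaw": 0,"jaw": 0},{"delta_pos": [0.1,0,16],"yaw": 0,"jaw": 0},{"delta_pos": [0.1,0,16.3],"yaw": 0,"jaw": 0},{"delta_pos": [0.1,0,16.3],"yaw": 0,"jaw": 0}])

```text
clock: 37.6
eef_pos: [398.7, 180.4, 19.5]
tcp_rot: [-3.141, -0.001, 0.193]
contact_force: [-1.8, -1.0, 2.4]
opening: 0.001
grasp_force: 1.4
```

Call:
play_rows(steps=[{"delta_pos": [0,0,0.2],"yaw": 0,"jaw": 0},{"delta_pos": [0,0,0.3],"yaw": 0,"jaw": 0},{"delta_pos": [0,0,0.4],"yaw": 0,"jaw": 0},{"delta_pos": [0,0,0.5],"yaw": 0,"jaw": 0},{"delta_pos": [0,0,0.5],"yaw": 0,"jaw": 0},{"delta_pos": [0,0,0.5],"yaw": 0,"jaw": 0},{"delta_pos": [0,0,0.5],"yaw": 0,"jaw": 0},{"delta_pos": [0,0,0.5],"yaw": 0,"jaw": 0}])

```text
clock: 38.4
eef_pos: [399.0, 180.5, 15.5]
tcp_rot: [-3.141, -0.002, 0.193]
contact_force: [-7.3, -1.7, 32.8]
opening: 0.004
grasp_force: 16.5
```

The button bottomed out, at 33 N and about 6 mm of travel. Back to the lamp.

Call:
play_rows(steps=[{"delta_pos": [0,0,-3],"yaw": 0,"jaw": 0},{"delta_pos": [0,0,-7],"yaw": 0,"jaw": 0},{"delta_pos": [0,0,-12],"yaw": 0,"jaw": 0},{"delta_pos": [0,-1,-16.5],"yaw": 0,"jaw": 50},{"delta_pos": [0.5,-5,-16.5],"yaw": 0,"jaw": 100},{"delta_pos": [1,-10,-16.5],"yaw": 0,"jaw": 100},{"delta_pos": [1.6,-14,-16.5],"yaw": 0,"jaw": 100},{"delta_pos": [1.8,-17.1,-16.5],"yaw": 0,"jaw": 100}])

```text
clock: 39.2
eef_pos: [383.6, 354.1, 179.5]
tcp_rot: [-3.14, -0.002, 0.193]
contact_force: [0.8, 0.5, -0.1]
opening: 0.846
grasp_force: 0.0
```

```bash
python3 -c "
from h import *
togo(383,353);tins()"
```

```text
psi deg 11.08 z 179.5 tool dx,dy mm -0.8 1.0
tin top ((array([545.3,  50.4]), array([53.6, 29.3]), 81.1), array([546.1,  50.6]))
tin top ((array([528.8, -67.6]), array([54.7, 30.2]), 81.8), array([530.8, -66.9]))
```

Call:
play_rows(steps=[{"delta_pos": [-0.1,0.1,0],"yaw": 0,"jaw": 100},{"delta_pos": [-0.1,0.1,2],"yaw": 0,"jaw": 100},{"delta_pos": [-0.1,0.1,5],"yaw": 0,"jaw": 100},{"delta_pos": [-0.1,0.1,9],"yaw": 0,"jaw": 100},{"delta_pos": [-0.1,0.1,12],"yaw": 0,"jaw": 100},{"delta_pos": [-0.1,0.1,12.6],"yaw": 0,"jaw": 100},{"delta_pos": [-0.1,0.1,12.6],"yaw": 0,"jaw": 70},{"delta_pos": [-0.1,0.1,12.6],"yaw": 0,"jaw": 35}])

```text
clock: 40.05
eef_pos: [383.4, 350.4, 54.1]
tcp_rot: [-3.141, -0.002, 0.192]
contact_force: [0.8, 0.6, 0.4]
opening: 0.69
grasp_force: 0.0
```

Call:
play_rows(steps=[{"delta_pos": [0,0,0],"yaw": 0,"jaw": 35},{"delta_pos": [0,0,0],"yaw": 0,"jaw": 35},{"delta_pos": [0,0,0],"yaw": 0,"jaw": 35},{"delta_pos": [0,0,0],"yaw": 0,"jaw": 35},{"delta_pos": [0,0,0],"yaw": -0.1,"jaw": 35},{"delta_pos": [0,0,0],"yaw": -0.2,"jaw": 35},{"delta_pos": [0,0,0],"yaw": -0.3,"jaw": 35},{"delta_pos": [0,0,0],"yaw": -0.4,"jaw": 35}], grip_force=40)

```text
clock: 40.85
eef_pos: [383.3, 353.0, 55.0]
tcp_rot: [-3.139, -0.005, 0.596]
contact_force: [-6.5, 11.0, 5.7]
opening: 0.459
grasp_force: 41.1
```

Call:
play_rows(steps=[{"delta_pos": [0,0,0],"yaw": -0.1,"jaw": 35},{"delta_pos": [0,0,0],"yaw": -0.2,"jaw": 35},{"delta_pos": [0,0,0],"yaw": -0.3,"jaw": 35},{"delta_pos": [0,0,0],"yaw": -0.4,"jaw": 35},{"delta_pos": [0,0,0],"yaw": -0.5,"jaw": 35},{"delta_pos": [0,0,0],"yaw": -0.6,"jaw": 35},{"delta_pos": [0,0,0],"yaw": -0.65,"jaw": 35},{"delta_pos": [0,0,0],"yaw": -0.65,"jaw": 35}])

```text
clock: 41.65
eef_pos: [382.7, 353.5, 55.0]
tcp_rot: [-3.141, -0.006, 1.243]
contact_force: [-9.4, 13.4, 5.9]
opening: 0.465
grasp_force: 40.9
```

Call:
play_rows(steps=[{"delta_pos": [0,0,0],"yaw": 0,"jaw": 60},{"delta_pos": [0,0,0],"yaw": 0,"jaw": 90},{"delta_pos": [0,0,0],"yaw": 0,"jaw": 100},{"delta_pos": [0,0,0],"yaw": 0,"jaw": 100},{"delta_pos": [0,0,-3],"yaw": 0,"jaw": 100},{"delta_pos": [0,0,-7],"yaw": 0,"jaw": 100},{"delta_pos": [0,0,-11],"yaw": 0,"jaw": 100},{"delta_pos": [0,0,-12.5],"yaw": 0,"jaw": 100}])

```text
clock: 42.45
eef_pos: [383.9, 351.2, 181.5]
tcp_rot: [3.139, -0.004, 1.243]
contact_force: [0.0, 1.0, -0.2]
opening: 1.001
grasp_force: 0.0
```

Call:
play_rows(steps=[{"delta_pos": [-4,1.7,0],"yaw": 0,"jaw": 60},{"delta_pos": [-8,3.5,0],"yaw": 0,"jaw": 30},{"delta_pos": [-12,5.2,0],"yaw": 0,"jaw": 0},{"delta_pos": [-15,6.5,0],"yaw": 0,"jaw": 0},{"delta_pos": [-15.7,7,0],"yaw": 0,"jaw": 0},{"delta_pos": [-15.7,7,0],"yaw": 0,"jaw": 0},{"delta_pos": [-15.7,7,0],"yaw": 0,"jaw": 0},{"delta_pos": [-15.7,7,0],"yaw": 0,"jaw": 0}])

```text
clock: 43.25
eef_pos: [398.3, 180.0, 177.8]
tcp_rot: [3.142, -0.0, 1.244]
contact_force: [-0.8, 0.3, -0.2]
opening: -0.001
grasp_force: 0.0
```

```bash
python3 -c "
from h import *
togo(398.5,181);pan('pan4.png');tins()"
```

```text
psi deg 71.25 z 177.8 tool dx,dy mm 1.0 -0.2
lamp (array([385.9, 351.7]), array([43.7, 40.4]), -17.8) reading mod 90: 1.0
tin top ((array([544.1,  50.3]), array([53.3, 29.4]), 82.6), array([546.4,  51.2]))
tin top ((array([528.4, -69.3]), array([54.6, 29.2]), 85.2), array([530.4, -67.5]))
```

View pics/pan4.png

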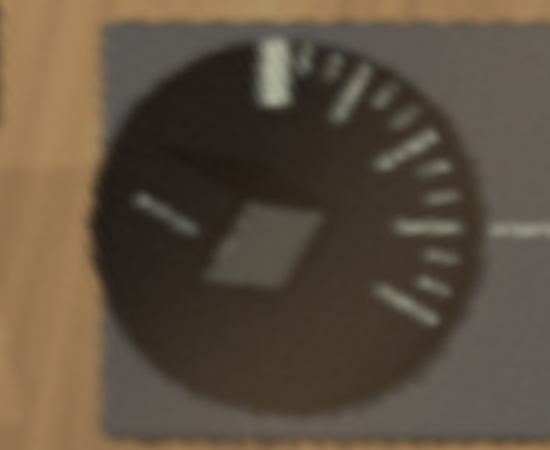

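The 90 mark at (430,228) is now on the index line, with the zero mark at (272,72) a quarter turn away. Second press, then back to the lamp.

Call:
play_rows(steps=[{"delta_pos": [0.1,0,4],"yaw": 0,"jaw": 0},{"delta_pos": [0.1,0,8],"yaw": 0,"jaw": 0},{"delta_pos": [0.1,0,12],"yaw": 0,"jaw": 0},{"delta_pos": [0.1,0,14.3],"yaw": 0,"jaw": 0},{"delta_pos": [0.1,0,15.3],"yaw": 0,"jaw": 0},{"delta_pos": [0.1,0,15.6],"yaw": 0,"jaw": 0},{"delta_pos": [0.1,0,15.9],"yaw": 0,"jaw": 0},{"delta_pos": [0.1,0,15.9],"yaw": 0,"jaw": 0}])

```text
clock: 44.15
eef_pos: [398.9, 180.4, 19.5]
tcp_rot: [3.141, -0.001, 1.243]
contact_force: [-1.9, 1.3, 3.4]
opening: -0.003
grasp_force: 1.4
```

Call:
play_rows(steps=[{"delta_pos": [0,0,0.2],"yaw": 0,"jaw": 0},{"delta_pos": [0,0,0.3],"yaw": 0,"jaw": 0},{"delta_pos": [0,0,0.4],"yaw": 0,"jaw": 0},{"delta_pos": [0,0,0.5],"yaw": 0,"jaw": 0},{"delta_pos": [0,0,0.5],"yaw": 0,"jaw": 0},{"delta_pos": [0,0,0.5],"yaw": 0,"jaw": 0},{"delta_pos": [0,0,0.5],"yaw": 0,"jaw": 0},{"delta_pos": [0,0,0.5],"yaw": 0,"jaw": 0}])

```text
clock: 44.95
eef_pos: [399.3, 180.4, 15.5]
tcp_rot: [3.14, -0.001, 1.243]
contact_force: [-7.2, -1.2, 33.2]
opening: -0.0
grasp_force: 16.4
```

```bash
python3 -c "
from h import *
s=r.sense();print(s['eef_pos'],s['contact_force']);tins()"
```

```text
[399.25898063 180.38760901  15.54048732] [-7.24465601 -1.22565304 33.15305019]
tin top ((array([544. ,  50.3]), array([55.1, 28.5]), 81.6), array([546.2,  51.7]))
tin top ((array([529.5, -68. ]), array([55.2, 29.5]), 84.5), array([530.6, -66.6]))
```

Call:
play_rows(steps=[{"delta_pos": [0,0,-3],"yaw": 0,"jaw": 0},{"delta_pos": [0,0,-7],"yaw": 0,"jaw": 0},{"delta_pos": [0,0,-12],"yaw": 0,"jaw": 0},{"delta_pos": [1,-0.4,-16.3],"yaw": 0,"jaw": 50},{"delta_pos": [5,-2.2,-16.3],"yaw": 0,"jaw": 100},{"delta_pos": [10,-4.4,-16.3],"yaw": 0,"jaw": 100},{"delta_pos": [14,-6.3,-16.3],"yaw": 0,"jaw": 100},{"delta_pos": [15.8,-7,-16.3],"yaw": 0,"jaw": 100}])

```text
clock: 45.8
eef_pos: [383.2, 355.9, 177.4]
tcp_rot: [3.141, -0.003, 1.245]
contact_force: [0.3, -1.5, -0.2]
opening: 0.846
grasp_force: 0.0
```

```bash
python3 -c "
from h import *
togo(383,353)"
```

```text
psi deg 71.31 z 177.4 tool dx,dy mm -2.8 0.8
```

Call:
play_rows(steps=[{"delta_pos": [-0.2,0.1,0],"yaw": 0,"jaw": 100},{"delta_pos": [-0.2,0.1,2],"yaw": 0,"jaw": 100},{"delta_pos": [-0.2,0.1,5],"yaw": 0,"jaw": 100},{"delta_pos": [-0.2,0.1,9],"yaw": 0,"jaw": 100},{"delta_pos": [-0.2,0.1,12],"yaw": 0,"jaw": 100},{"delta_pos": [-0.2,0.1,12.4],"yaw": 0,"jaw": 100},{"delta_pos": [-0.2,0.1,12.4],"yaw": 0,"jaw": 70},{"delta_pos": [-0.2,0.1,12.4],"yaw": 0,"jaw": 35}])

```text
clock: 46.6
eef_pos: [384.4, 350.0, 54.2]
tcp_rot: [3.141, -0.002, 1.242]
contact_force: [0.7, -0.2, 0.9]
opening: 0.692
grasp_force: 0.0
```

Call:
play_rows(steps=[{"delta_pos": [0,0,0],"yaw": 0,"jaw": 35},{"delta_pos": [0,0,0],"yaw": 0,"jaw": 35},{"delta_pos": [0,0,0],"yaw": 0,"jaw": 35},{"delta_pos": [0,0,0],"yaw": 0,"jaw": 35},{"delta_pos": [0,0,0],"yaw": 0.1,"jaw": 35},{"delta_pos": [0,0,0],"yaw": 0.2,"jaw": 35},{"delta_pos": [0,0,0],"yaw": 0.3,"jaw": 35},{"delta_pos": [0,0,0],"yaw": 0.4,"jaw": 35}], grip_force=40)

```text
clock: 47.4
eef_pos: [381.4, 351.2, 54.7]
tcp_rot: [-3.138, 0.0, 0.838]
contact_force: [-19.2, 8.4, 13.8]
opening: 0.466
grasp_force: 40.4
```

Call:
play_rows(steps=[{"delta_pos": [0,0,0],"yaw": 0.12,"jaw": 35},{"delta_pos": [0,0,0],"yaw": 0.24,"jaw": 35},{"delta_pos": [0,0,0],"yaw": 0.36,"jaw": 35},{"delta_pos": [0,0,0],"yaw": 0.48,"jaw": 35},{"delta_pos": [0,0,0],"yaw": 0.6,"jaw": 35},{"delta_pos": [0,0,0],"yaw": 0.72,"jaw": 35},{"delta_pos": [0,0,0],"yaw": 0.84,"jaw": 35},{"delta_pos": [0,0,0],"yaw": 0.96,"jaw": 35}])

```text
clock: 48.2
eef_pos: [380.8, 352.5, 54.7]
tcp_rot: [-3.138, 0.004, -0.124]
contact_force: [-23.1, 17.7, 11.8]
opening: 0.462
grasp_force: 40.0
```

Call:
play_rows(steps=[{"delta_pos": [0,0,0],"yaw": 0.08,"jaw": 35},{"delta_pos": [0,0,0],"yaw": 0.16,"jaw": 35},{"delta_pos": [0,0,0],"yaw": 0.21,"jaw": 35},{"delta_pos": [0,0,0],"yaw": 0.21,"jaw": 35},{"delta_pos": [0,0,0],"yaw": 0.21,"jaw": 35},{"delta_pos": [0,0,0],"yaw": 0.21,"jaw": 35},{"delta_pos": [0,0,0],"yaw": 0.21,"jaw": 35},{"delta_pos": [0,0,0],"yaw": 0.21,"jaw": 35}])

```text
clock: 49.0
eef_pos: [381.0, 352.9, 54.7]
tcp_rot: [-3.138, 0.004, -0.329]
contact_force: [-24.0, 18.6, 10.9]
opening: 0.463
grasp_force: 39.7
```

Call:
play_rows(steps=[{"delta_pos": [0,0,0],"yaw": 0,"jaw": 60},{"delta_pos": [0,0,0],"yaw": 0,"jaw": 90},{"delta_pos": [0,0,0],"yaw": 0,"jaw": 100},{"delta_pos": [0,0,0],"yaw": 0,"jaw": 100},{"delta_pos": [0,0,-3],"yaw": 0,"jaw": 100},{"delta_pos": [0,0,-7],"yaw": 0,"jaw": 100},{"delta_pos": [0,0,-11],"yaw": 0,"jaw": 100},{"delta_pos": [0,0,-15],"yaw": 0,"jaw": 100}])

```text
clock: 49.8
eef_pos: [383.5, 349.4, 204.4]
tcp_rot: [3.141, 0.0, -0.328]
contact_force: [1.0, 0.6, -1.4]
opening: 0.997
grasp_force: 0.0
```

Call:
play_rows(steps=[{"delta_pos": [0,4,0],"yaw": 0,"jaw": 100},{"delta_pos": [0,8,0],"yaw": 0,"jaw": 100},{"delta_pos": [0,12,0],"yaw": 0,"jaw": 100},{"delta_pos": [0,15,0],"yaw": 0,"jaw": 100},{"delta_pos": [0,16,0],"yaw": 0,"jaw": 100},{"delta_pos": [0,16,0],"yaw": 0,"jaw": 100},{"delta_pos": [0,16,0],"yaw": 0,"jaw": 100},{"delta_pos": [0,16,0],"yaw": 0,"jaw": 100}])

```text
clock: 50.6
eef_pos: [332.8, 199.4, 203.0]
tcp_rot: [-3.141, -0.0, -0.327]
contact_force: [0.5, -0.2, 0.5]
opening: 1.0
grasp_force: 0.0
```

```bash
python3 -c "
from h import *
pan('pan5.png');p,W=tins();save('s6.png',p);print(r.sense()['eef_pos'])"
```

```text
lamp (array([385.6, 352.1]), array([43. , 40.9]), -18.9) reading mod 90: 89.9
tin top ((array([544.4,  50.3]), array([53.9, 27.9]), 83.2), array([546.3,  51. ]))
tin top ((array([529.5, -67.8]), array([53.2, 30.2]), 86.2), array([530.8, -67. ]))
[332.42575492 199.19130734 202.70402292]
```

View pics/pan5.png

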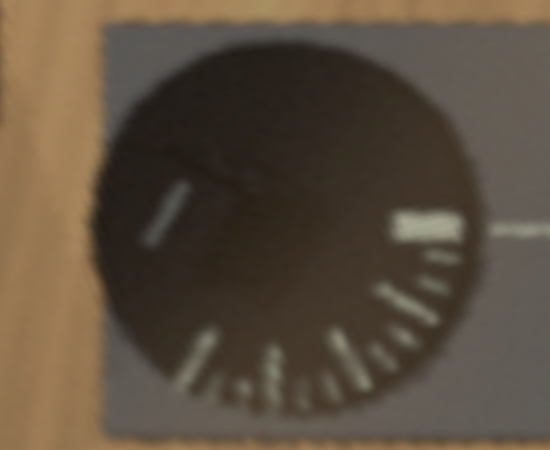

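View pics/s6.png

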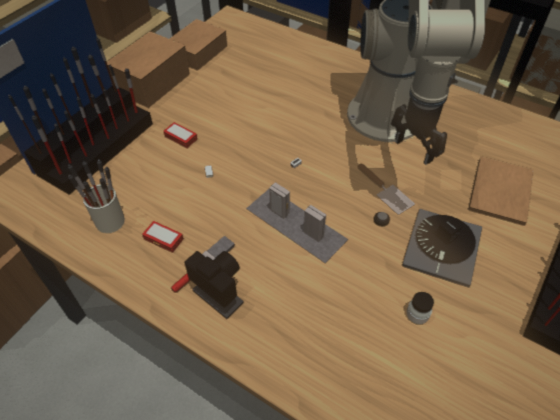

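The broad zero mark at (430,226) is on the index. Both tins stand on the mat at (278,200) and (314,222), the eraser and jar have not moved, and the arm is clear of everything.

```bash
python3 -c "
from rig import r
print(r.sign_off())"
```

```text
the job is handed in; nothing more can be done
None
```

The job is handed in, with no verdict returned: both tins were standing on the mat for the shutter presses at 30° and 90° (button bottomed each time), and the lamp is parked back at 0°.

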